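# Pack the cool carrier with the orange batch

## Robot

A 7-joint arm with a two-finger parallel gripper is mounted at the origin on the work surface; the furniture and walls round the work are solid. World frame = base frame: x ahead of the robot, y to its left, z up, the work surface at z = 0. Lengths are in mm, angles in rad, forces in N, time in s.
With the tool pointing down it reaches from about 400 to 850 mm from the base axis. Payload 10.4 kg.
Tool frame: the origin (TCP) lies between the finger pads; the fingertips stand 25 mm ahead of it and the grasp point (between the pads) lies 6 mm ahead of it; z points along the fingers, x is the direction in which the jaws open and shut, and the axes are right-handed (so a half turn about z gives the same grasp; the last joint's range is limited). The gripper opens to 85 mm and grips with 20 to 120 N. Pads are 22 mm wide; open, the fingers measure 114 mm over their backs; the gripper's body (76 mm by 85 mm) begins 54 mm behind the grasp point. The pads swing forward as they close: fully open they stand 13 mm farther back than shut.
Start: joints at [-1.142, 0.332, -0.065, 1.46, 0.022, 1.35, -0.088], TCP at [272.856, 562.315, 256.338] pointing down, gripper open.
Joint ranges: [-2.6, 2.6], [-0.5, 2.12], [-1.47, 1.34], [0.16, 2.42], [-1.27, 4.41], [0.06, 2.06], [-2.6, 2.6]. Speed limits (rad/s): [2.22, 2.22, 2.79, 2.79, 3.14, 3.14, 3.14].

## Interface

Orientations are given as a unit quaternion [x, y, z, w].
In Python, from station import bot gives the robot as it stands. The module is installed in compiled form; this text tells all that it offers.
- The arm moves only by the tool apply_moves, never from a script. Its argument "commands" is a list of rows, each a list of 3 entries, a list of its own where there are three numbers: the gripper command: -1 is fully open, 1 is shut, values between are in proportion, then the shift along the world's x, y, z in m, then the turn, a rotation vector about the world's x, y, z in rad. In form: [[jaw, [dx, dy, dz], [rx, ry, rz]], ...]. A call has 1 to 10 rows; each row shifts and turns the pose as measured when the row begins; what a row does not reach is not made up. A row lasts 1/8 s, in which the tool goes at most 62.5 mm and 10.7 degrees, less where a joint would pass 70% of its speed; a pose out of reach is approached as far as the arm can. A call with a gripper value outside its range is refused whole. The fingers move at their own pace and stop on an object; "force" is the grip in N (left out, the last holds). Time passes only in rows, so rows that do not move let the fingers close. It gives the time, the measured TCP pose, the force and the opening at its end, in the units of the state.
- bot.get_state(): the state, without advancing time (a new reading comes with each control period).
- bot.snapshot(name): name is "side" or "top"; returns (picture, depth): 400x640x3 uint8, blue, green, red; 400x640 float32, mm along the optical axis (not along the pixel's ray), 0 where there is no reading.
- bot.get_calibration(name): a dict with "fx", "fy", "cx", "cy" (pixels), "dist" ([k1, k2, p1, p2, k3] as OpenCV has them; the pictures are not rectified), "R" (3x3) and "t" (3): a world point X has camera coordinates R X + t. Camera axes: x right, y down, z forward; pixel columns grow to the right and rows downward; lengths in mm; the calibration is good to about 2 mm. A picture is of the moment at which its call begins. get_calibration takes no time and is no camera call.
- bot.finish_job(): hands the job in, once; it reports no verdict.
The state is a dict: "time_s": time; "qpos": joint angles; "qvel": joint speeds; "joint_torque": joint torques, N m; "position": TCP position; "ee_rot": TCP orientation; "force": force on the tool from outside, world axes, zero at the start; "ft_torque": the same for the moment, N m; "finger_gap": finger opening in mm.
Only numpy, scipy, OpenCV 4.12 (cv2) and the standard library are available. Lean on these libraries where they do the work, as an engineer would, in place of code of your own. Each camera call takes 0.05 s, during which the arm holds its last target.

## Task

Pack the cool carrier for the next lab: stand the blue cold brick in the carrier's rectangular bay, the orange-capped jar in its round well and the two orange-capped vials upright in the small square cells, one in each, then put the clear hood on squarely so that its rim sits down on the ledge all round. Set everything down rather than dropping it, and leave the blue-capped jar and the two blue-capped vials standing where they are.

Things in the scene. Friction and masses are not known exactly. Their poses are not given: they have to be found in the camera images.
- carrier_base: fixed white slab 164x248x18 mm; on it a grey block 124x208 mm up to 34 mm, leaving a ledge all round. Origin: centre of underside, y along the long side, z up. Pockets open at the top, floors 18 mm up: round well 66 across at x 0, y +62 (jar); bay 108 (x) by 48 (y) at x 0, y -8 (brick); two square cells 30x30 at x +33 and x -33, y -72 (vials).
- hood: clear cover, blue rim, open below, standing loose rim down. Outside 146x230 mm (x, y), inside 140x224 and 66 high, top at 69. Blue bar handle on top: 18 wide (x), 90 long (y), from 69 to 97 high. 0.2 to 0.3 kg, balanced. Origin: centre of the rim's lower edge, z up. Fits round the base's grey block with 8 mm play a side, either way round, and stands on the ledge, 18 mm up.
- cold_brick: solid blue rounded cold brick, white plug on top: 92 mm long (its x), 32 thick (its y), 46 tall, standing loose on its long narrow side; 0.13 to 0.25 kg. Origin: centre of its underside, z up. Goes into the base's bay the same way up, its x along the base's x, either way round; 30 mm then stand out.
- jar_orange: round screw-top sample jar with an orange cap, 48 mm across, 60 mm tall, standing upright loose on the worktop; 0.05 to 0.12 kg. Origin: centre of its underside, z up. Goes into the carrier's round well.
- vial_orange_1: screw-cap cryovial with an orange cap, standing upright loose on the worktop: clear body 11 mm across, cap 13 mm across from 34 mm up to the top at 47 mm; flat foot, tips easily; 12 g. Origin: centre of its underside, z up. Goes into the carrier; the two orange-capped vials are equals and either may take either small cell.
- vial_orange_2: screw-cap cryovial with an orange cap, standing upright loose on the worktop: clear body 11 mm across, cap 13 mm across from 34 mm up to the top at 47 mm; flat foot, tips easily; 12 g. Origin: centre of its underside, z up. Goes into the carrier; the two orange-capped vials are equals and either may take either small cell.
- jar_blue: round screw-top sample jar with a blue cap, 48 mm across, 60 mm tall, standing upright loose on the worktop; 0.05 to 0.12 kg. Origin: centre of its underside, z up. Belongs to another batch: stays where it stands.
- vial_blue_1: screw-cap cryovial with a blue cap, standing upright loose on the worktop: clear body 11 mm across, cap 13 mm across from 34 mm up to the top at 47 mm; flat foot, tips easily; 12 g. Origin: centre of its underside, z up. Belongs to another batch: stays where it stands.
- vial_blue_2: screw-cap cryovial with a blue cap, standing upright loose on the worktop: clear body 11 mm across, cap 13 mm across from 34 mm up to the top at 47 mm; flat foot, tips easily; 12 g. Origin: centre of its underside, z up. Belongs to another batch: stays where it stands.

How it is judged:
By the outcome, as a careful person would: the job done as asked, in the order asked, and still so for the second after the job is handed in, with the robot touching nothing.
It also fails if it takes over 115 s, if anything falls off the work surface, if the arm or the gripper's body presses on something with over 40 N, if the wrist force passes 120 N, or if a joint passes its speed limit or range.

## Working session

There is one attempt and no reset: what is moved stays moved. The work goes in short steps, Python scripts to look and compute and a tool call to move; the robot and the scene stay as the last step left them, time stands still between calls to the robot, and variables do not carry over. Pictures are saved under pics/ and viewed, and the job is handed in when it is done.

Besides the shell and the picture viewer there is one more tool, called after "Emit:" by a JSON object that holds its "api" and its "payload". apply_moves: Moves the arm, as the interface text tells. Its arguments: {"type":"object","properties":{"commands":{"type":"array"},"force":{"type":"number"}},"required":["commands"]}

```bash
ls; mkdir -p pics
python3 - <<'E'
from station import bot
import cv2,numpy as np
s=bot.get_state()
for k in s: print(k,np.round(s[k],3))
for n in("side","top"):
    c=bot.get_calibration(n); print(n,{k:np.round(v,3).tolist() for k,v in c.items()})
    p,d=bot.snapshot(n); cv2.imwrite(f"pics/{n}0.png",p); np.save(f"pics/{n}0.npy",d)
E
```

```text
pics
time_s 0.0
qpos [-1.142  0.333 -0.065  1.461  0.022  1.35  -0.088]
qvel [-0.001 -0.001  0.001  0.001 -0.001  0.001  0.001]
joint_torque [-1.0000e-03 -6.2544e+01  4.9000e-02 -3.9162e+01  1.6000e-02  1.0000e-02
 -0.0000e+00]
position [272.707 561.969 255.502]
ee_rot [ 0.848  0.531 -0.001  0.   ]
force [-0.4    0.115  0.921]
ft_torque [-0.     0.002 -0.05 ]
finger_gap 85.724
side {'fx': 413.308, 'fy': 413.308, 'cx': 316.427, 'cy': 199.407, 'dist': [-0.017, 0.0, 0.0, 0.0, 0.0], 'R': [[-0.999, -0.046, -0.009], [-0.025, 0.683, -0.73], [0.04, -0.729, -0.683]], 't': [582.118, 25.903, 887.998]}
top {'fx': 432.178, 'fy': 432.178, 'cx': 318.803, 'cy': 206.449, 'dist': [-0.09, 0.0, 0.0, 0.0, 0.0], 'R': [[-0.004, -1.0, -0.007], [-0.983, 0.005, -0.186], [0.186, 0.006, -0.983]], 't': [4.671, 545.911, 884.067]}
```

View pics/side0.png

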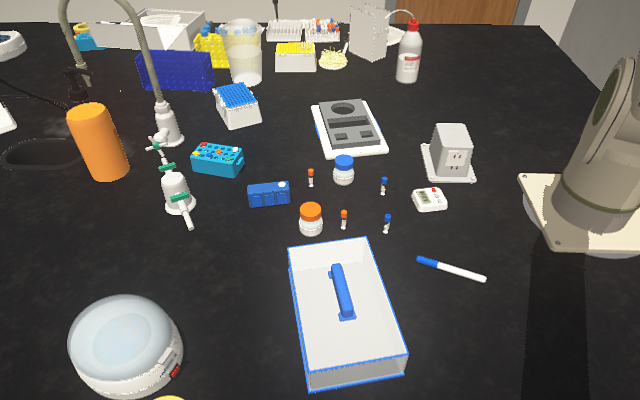

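View pics/top0.png

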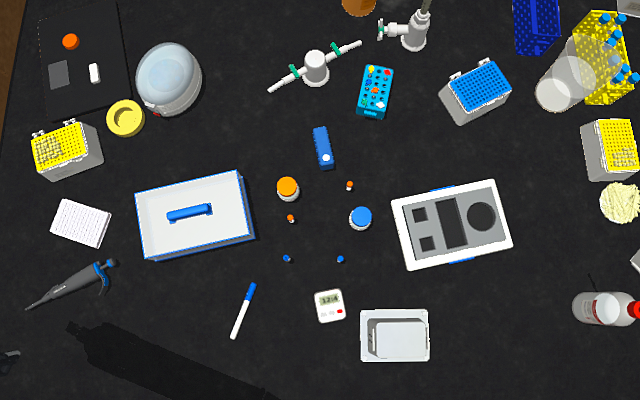

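```bash
cat > h.py <<'E'
import cv2,numpy as np
from station import bot
def cast(n,uv,z):
    c=bot.get_calibration(n); K=np.array([[c['fx'],0,c['cx']],[0,c['fy'],c['cy']],[0,0,1]])
    R=np.array(c['R']);t=np.array(c['t']);uv=np.asarray(uv,float).reshape(-1,1,2)
    u=cv2.undistortPoints(uv,K,np.array(c['dist'])).reshape(-1,2)
    d=np.c_[u,np.ones(len(u))]@R; o=-R.T@t
    s=(z-o[2])/d[:,2]
    return o+d*s[:,None]
def proj(n,X):
    c=bot.get_calibration(n); K=np.array([[c['fx'],0,c['cx']],[0,c['fy'],c['cy']],[0,0,1]])
    R=np.array(c['R']);t=np.array(c['t'])
    return cv2.projectPoints(np.asarray(X,float).reshape(-1,1,3),cv2.Rodrigues(R)[0],t,K,np.array(c['dist']))[0].reshape(-1,2)
def depthpt(n,d,u,v):
    c=bot.get_calibration(n); K=np.array([[c['fx'],0,c['cx']],[0,c['fy'],c['cy']],[0,0,1]])
    x=cv2.undistortPoints(np.array([[[u,v]]],float),K,np.array(c['dist'])).ravel()
    return np.array(c['R']).T@(np.array([x[0],x[1],1])*d[int(v),int(u)]-np.array(c['t']))
def comps(p,kind,mn=6):
    h=cv2.cvtColor(p,cv2.COLOR_BGR2HSV)
    m=cv2.inRange(h,*{'orange':((5,150,120),(16,255,255)),'blue':((100,140,60),(125,255,255))}[kind])
    n,l,s,c=cv2.connectedComponentsWithStats(m)
    return m,l,[(i,s[i],c[i]) for i in range(1,n) if s[i][4]>=mn]
E
python3 - <<'E'
from h import *
for n in("side","top"):
    p=cv2.imread(f"pics/{n}0.png");d=np.load(f"pics/{n}0.npy")
    for k in("orange","blue"):
        m,l,cs=comps(p,k)
        for i,s,c in cs:
            z=60 if s[4]>150 else 47
            if k=='blue' and s[4]>330:z=46
            print(n,k,s.tolist(),np.round(c,1),z,np.round(cast(n,c,z)[0],1), 'depth',np.round(depthpt(n,d,*np.round(c)),1))
p=cv2.imread("pics/top0.png");cv2.imwrite("pics/topc.png",cv2.resize(p[130:280,120:320],None,fx=4,fy=4,interpolation=cv2.INTER_CUBIC))
cv2.imwrite("pics/topd.png",cv2.resize(p[150:290,370:530],None,fx=4,fy=4,interpolation=cv2.INTER_CUBIC))
E
```

```text
side orange [436, 0, 81, 25, 1662] [477.1  11.3] 60 [   -3.3 -1059.4    60. ] depth [ -430.7 -2395.7  -382.6]
side orange [432, 3, 4, 8, 14] [433.5   6.4] 47 [  150.2 -1151.1    47. ] depth [ -127.1 -2401.1  -354.1]
side orange [316, 19, 3, 5, 11] [317.4  21.1] 47 [ 623.2 -972.6   47. ] depth [ 624.4 -966.6   49.5]
side orange [328, 22, 6, 10, 28] [330.1  26. ] 47 [ 573.  -923.4   47. ] depth [ 573.5 -927.9   45.2]
side orange [336, 28, 3, 4, 11] [336.9  29.4] 47 [ 547.1 -890.3   47. ] depth [ 546.8 -898.8   45.1]
side orange [66, 102, 64, 80, 2744] [ 99.7 146.3] 60 [1103.3 -118.8   60. ] depth [1066.6  -69.2   97.5]
side orange [216, 150, 6, 4, 17] [218.7 151.4] 47 [ 820.2 -125.2   47. ] depth [ 821.1 -130.2   44.3]
side orange [308, 168, 6, 8, 42] [310.5 171.7] 47 [598.1 -56.7  47. ] depth [599.5 -59.3  43.9]
side orange [300, 202, 22, 20, 334] [310.2 211.5] 60 [590.7  82.3  60. ] depth [591.1  82.5  59. ]
side orange [341, 210, 6, 9, 45] [343.5 213.8] 47 [524.9  73.   47. ] depth [523.9  72.1  45.4]
side blue [201, 25, 9, 11, 61] [205.2  30. ] 47 [1037.8 -875.7   47. ] depth [ 972
[... 4665 characters left out ...]
87.2  46. ] depth [527.5 272.   94. ]
top blue [352, 206, 20, 21, 323] [361.3 215.7] 60 [523.7 -88.5  60. ] depth [522.8 -87.7  61.8]
top blue [283, 254, 6, 7, 34] [285.4 257.2] 47 [437.  74.  47.] depth [437.5  74.8  45.9]
top blue [337, 255, 7, 7, 36] [340.2 258. ] 47 [434.8 -42.9  47. ] depth [434.9 -42.5  45.9]
top blue [448, 257, 27, 8, 60] [461.2 260.2] 47 [ 427.9 -302.5   47. ] depth [ 430.5 -313.5   11.7]
top blue [106, 259, 7, 9, 29] [108.4 263. ] 47 [423.6 461.3  47. ] depth [425.1 475.6  20.7]
top blue [93, 262, 16, 24, 129] [100.7 273. ] 47 [401.7 477.4  47. ] depth [402.7 490.6  20.2]
top blue [244, 282, 13, 19, 127] [250.2 291.1] 47 [365.6 147.7  47. ] depth [365.6 154.   11.4]
```

View pics/topc.png

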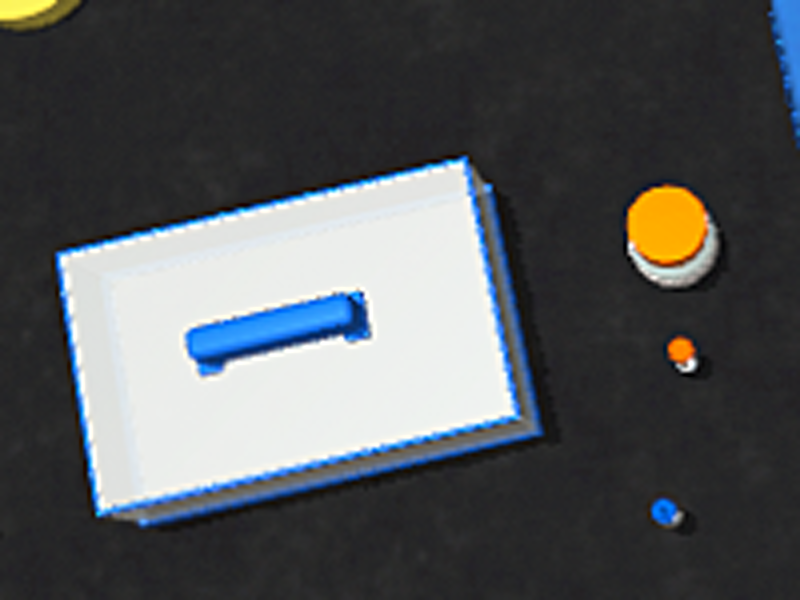

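View pics/topd.png

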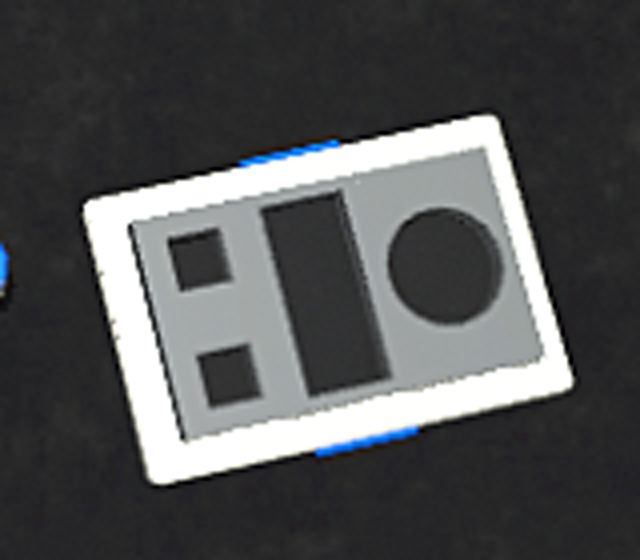

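Run:
```python
from h import *
def rect(n,cnt,z):
    w=cast(n,cnt.reshape(-1,2),z)[:,:2].astype(np.float32)
    r=cv2.minAreaRect(w); b=cv2.boxPoints(r)
    e=[b[1]-b[0],b[2]-b[1]]; e=max(e,key=np.linalg.norm); 
    return np.round(r[0],1),np.round(sorted(r[1]),1),round(float(np.arctan2(e[1],e[0])%np.pi),4)
for n,roi in(("top",(370,150,530,290)),("side",(305,90,395,165))):
    p=cv2.imread(f"pics/{n}0.png"); x0,y0,x1,y1=roi
    g=cv2.cvtColor(p,cv2.COLOR_BGR2GRAY); hs=cv2.cvtColor(p,cv2.COLOR_BGR2HSV)
    M=np.zeros_like(g);M[y0:y1,x0:x1]=255
    w=((g>90)&(hs[...,1]<60)).astype(np.uint8)*255&M
    cs,h=cv2.findContours(w,cv2.RETR_CCOMP,cv2.CHAIN_APPROX_NONE)
    o=max(range(len(cs)),key=lambda i:cv2.contourArea(cs[i]))
    print(n,'slab z18',rect(n,cs[o],18))
    gr=((g>85)&(g<190)&(hs[...,1]<60)).astype(np.uint8)*255&M
    nn,l,s,c=cv2.connectedComponentsWithStats(gr); k=1+np.argmax(s[1:,4])
    cc,_=cv2.findContours((l==k).astype(np.uint8),cv2.RETR_EXTERNAL,cv2.CHAIN_APPROX_NONE)
    print(n,'block z34',rect(n,max(cc,key=cv2.contourArea),34))
    for i,cn in enumerate(cs):
        if h[0][i][3]==o and cv2.contourArea(cn)>30: print('  hole z34',rect(n,cn,34),np.round(cast(n,np.array([np.array(cv2.moments(cn)['m10'])/cv2.moments(cn)['m00'],cv2.moments(cn)['m01']/cv2.moments(cn)['m00']]),34)[0],1))
    # brick
    m,l,c=comps(p,'blue')
    for i,s,ce in c:
        if (n=='top' and abs(ce-[322.8,147]).max()<3) or (n=='side' and abs(ce-[267,194]).max()<3):
            cc,_=cv2.findContours((l==i).astype(np.uint8),0,1); print(n,'brick z46',rect(n,cc[0],46))
        if (n=='top' and abs(ce-[189,212]).max()<3) or (n=='side' and abs(ce-[342,292]).max()<3):
            cc,_=cv2.findContours((l==i).astype(np.uint8),0,1); print(n,'handle z97',rect(n,cc[0],97))
    jm=cv2.inRange(hs,(5,140,120),(24,255,255)); a={'top':(270,165,310,205),'side':(290,195,330,225)}[n]
    ys,xs=np.nonzero(jm[a[1]:a[3],a[0]:a[2]]); print(n,'jarO',len(xs),xs.min()+a[0],xs.max()+a[0],cast(n,[xs.mean()+a[0],ys.mean()+a[1]],60).round(1))
# hood top outline z69 from both views: blue lines+ white
for n,roi in(("top",(130,165,262,265)),("side",(285,235,412,392))):
    p=cv2.imread(f"pics/{n}0.png"); x0,y0,x1,y1=roi
    hs=cv2.cvtColor(p,cv2.COLOR_BGR2HSV);M=np.zeros(p.shape[:2],np.uint8);M[y0:y1,x0:x1]=255
    w=((hs[...,2]>70)).astype(np.uint8)*255&M
    cc,_=cv2.findContours(w,0,1);c=max(cc,key=cv2.contourArea)
    hull=cv2.convexHull(c); ap=cv2.approxPolyDP(hull,3,True).reshape(-1,2)
    print(n,'hood poly',ap.tolist()); print(' @69',cast(n,ap,69)[:,:2].round(0).tolist(),'\n @0',cast(n,ap,0)[:,:2].round(0).tolist())
```

```text
top slab z18 (array([ 511.8, -295. ]), array([163.9, 249.6]), 1.7803)
top block z34 (array([ 511.6, -294.9]), array([124.7, 209.9]), 1.7771)
  hole z34 (array([ 466. , -232.6]), array([32.9, 33.2]), 0.2043) [ 465.9 -232.5   34. ]
  hole z34 (array([ 530.4, -218.9]), array([33.2, 34. ]), 0.1962) [ 530.3 -218.9   34. ]
  hole z34 (array([ 526.5, -357. ]), array([66.1, 66.6]), 0.747) [ 525.7 -356.7   34. ]
  hole z34 (array([ 511.6, -289. ]), array([ 52.2, 111.5]), 0.2066) [ 510.8 -288.6   34. ]
top brick z46 (array([680.9,  -7.1]), array([ 36.7, 101.1]), 0.207)
top handle z97 (array([525.2, 271.6]), array([25.2, 94.7]), 1.7956)
top jarO 313 277 296 [[590.3  72.3  60. ]]
side slab z18 (array([ 515.2, -289.5]), array([165.3, 274.6]), 1.7817)
side block z34 (array([ 510.5, -285.9]), array([133.5, 229. ]), 1.7707)
  hole z34 (array([ 510.5, -275.2]), array([ 32., 109.]), 0.202) [ 511.3 -274.8   34. ]
  hole z34 (array([ 526.4, -342.8]), array([41.9, 63.2]), 0.0314) [ 526.8 -342.3   34. ]
side brick z46 (array([682.7,  17.4]), array([72.2, 89.4]), 0.2056)
side handle z97 (array([532.4, 287.8]), array([ 24. , 102.2]), 1.7927)
side jarO 361 300 321 [[591.   80.9  60. ]]
top hood poly [[236, 169], [243, 178], [255, 238], [158, 261], [144, 259], [135, 192]]
 @69 [[626.0, 181.0], [606.0, 166.0], [476.0, 136.0], [427.0, 341.0], [431.0, 372.0], [577.0, 403.0]] 
 @0 [[646.0, 196.0], [624.0, 178.0], [484.0, 147.0], [432.0, 368.0], [436.0, 401.0], [592.0, 434.0]]
side hood poly [[366, 235], [381, 267], [409, 352], [404, 375], [326, 391], [307, 391], [286, 248], [321, 235]]
 @69 [[485.0, 148.0], [463.0, 220.0], [433.0, 370.0], [444.0, 404.0], [550.0, 430.0], [575.0, 431.0], [628.0, 184.0], [567.0, 151.0]] 
 @0 [[477.0, 86.0], [452.0, 166.0], [419.0, 335.0], [431.0, 373.0], [550.0, 402.0], [578.0, 403.0], [638.0, 126.0], [569.0, 89.0]]
```

```bash
cat >> h.py <<'E'
def cloud(n,d):
    c=bot.get_calibration(n); K=np.array([[c['fx'],0,c['cx']],[0,c['fy'],c['cy']],[0,0,1]])
    v,u=np.mgrid[0:400,0:640]
    x=cv2.undistortPoints(np.c_[u.ravel(),v.ravel()].astype(float).reshape(-1,1,2),K,np.array(c['dist'])).reshape(-1,2)
    P=np.c_[x,np.ones(len(x))]*d.reshape(-1,1)-np.array(c['t'])
    return (P@np.array(c['R'])).reshape(400,640,3)
E
python3 - <<'E'
from h import *
for n in("top","side"):
    C=cloud(n,np.load(f"pics/{n}0.npy"))
    for nm,b,z0,z1 in(("brick",(620,740,-50,50),41,60),("handle",(470,590,215,335),88,105),("hoodtop",(400,660,120,430),62,75),("jarO",(555,630,40,120),55,65),("jarB",(490,560,-120,-55),55,65),("v1",(505,545,50,90),40,52),("v2",(580,620,-80,-40),40,52),("vb1",(420,455,60,95),40,52),("vb2",(420,455,-60,-20),40,52),("block",(400,620,-430,-170),29,40)):
        m=(C[...,0]>b[0])&(C[...,0]<b[1])&(C[...,1]>b[2])&(C[...,1]<b[3])&(C[...,2]>z0)&(C[...,2]<z1)
        P=C[m]
        if len(P)<4: print(n,nm,len(P));continue
        r=cv2.minAreaRect(P[:,:2].astype(np.float32))
        print(n,nm,len(P),np.round(np.median(P[:,2]),1),'mean',P[:,:2].mean(0).round(1),'rect',np.round(r[0],1),np.round(r[1],1),round(r[2],1))
E
```

```text
top brick 537 45.8 mean [685.5  -6.9] rect [686.6  -6.8] [90.4 31.9] 11.5
top handle 375 95.8 mean [528.4 275.6] rect [529.4 276.4] [18.9 89.5] 13.4
top hoodtop 6754 68.6 mean [528.3 275.8] rect [529.3 277.1] [149.5 233.1] 12.9
top jarO 299 59.6 mean [590.   72.8] rect [590.2  73.2] [41.6 39.4] 0.7
top jarB 312 59.9 mean [523.5 -87.6] rect [524.2 -87. ] [41.  41.4] 89.0
top v1 29 46.3 mean [523.3  65.7] rect [522.9  65.8] [10.6 11.1] 2.5
top v2 26 46.8 mean [597.8 -64.3] rect [597.9 -64.3] [12.3  8.9] 0.2
top vb1 29 46.4 mean [436.2  74.2] rect [436.5  73.8] [10.9 10.7] 2.8
top vb2 27 46.2 mean [434.  -41.9] rect [433.8 -42.4] [10.6 10.7] 43.2
top block 3133 33.9 mean [ 512.2 -292.2] rect [ 512.9 -297.1] [125.3 210.3] 12.0
side brick 411 44.3 mean [687.4  -4.3] rect [687.4  -6.3] [90.2 34.6] 10.5
side handle 575 95.1 mean [530. 282.] rect [530. 278.] [18.5 89.4] 12.9
side hoodtop 10999 67.9 mean [527.7 293.7] rect [530.2 277. ] [147.3 231.8] 13.0
side jarO 273 58.7 mean [591.3  74.7] rect [591.5  73.8] [39.9 42.6] 3.8
side jarB 196 58.7 mean [524.3 -85.6] rect [524.4 -86.4] [41.5 41.9] 38.2
side v1 33 45.5 mean [525.   67.6] rect [525.   66.4] [10.1 11.4] 5.1
side v2 26 44.6 mean [598.5 -62.6] rect [598.7 -62.6] [10.7 12.1] 68.0
side vb1 33 45.2 mean [437.4  75.7] rect [437.4  74.9] [11.4 11. ] 20.7
side vb2 27 45.2 mean [435.2 -40.4] rect [435.3 -41.9] [11.  11.1] 28.3
side block 1352 32.5 mean [ 511.  -283.7] rect [ 513.  -296.5] [125.9 214.6] 11.5
```

Emit:
{"api": "apply_moves", "payload": {"commands": [[-1,[0.035,-0.048,-0.006],[0,0,0.066]],[-1,[0.035,-0.048,-0.006],[0,0,0.066]],[-1,[0.035,-0.048,-0.006],[0,0,0.066]],[-1,[0.035,-0.048,-0.006],[0,0,0.066]],[-1,[0.035,-0.048,-0.006],[0,0,0.066]],[-1,[0.035,-0.048,-0.006],[0,0,0.066]],[-1,[0.035,-0.048,-0.006],[0,0,0.066]],[-1,[0.035,-0.048,-0.006],[0,0,0.066]],[-1,[0.035,-0.048,-0.006],[0,0,0.066]],[-1,[0.035,-0.048,-0.006],[0,0,0.066]]], "force": 40}}

```text
time_s: 1.35
position: [625.7, 69.4, 190.9]
ee_rot: [0.617, 0.787, -0.002, -0.0]
force: [0.5, 0.9, -0.5]
finger_gap: 85.3
```

Emit:
{"api": "apply_moves", "payload": {"commands": [[-1,[0.03,-0.038,-0.02],[0,0,-0.018]],[-1,[0.025,-0.032,-0.02],[0,0,-0.015]],[-1,[0.006,-0.006,-0.02],[0,0,0]],[-1,[0,0,-0.01],[0,0,0]],[-1,[0,0,0],[0,0,0]]]}}

```text
time_s: 1.98
position: [688.0, -13.4, 116.0]
ee_rot: [0.632, 0.775, -0.004, -0.001]
force: [0.6, 1.2, 0.1]
finger_gap: 85.4
```

```bash
cat >> h.py <<'E'
def st():
    s=bot.get_state(); q=np.array(s['ee_rot']); from scipy.spatial.transform import Rotation as Ro
    R=Ro.from_quat(q).as_matrix()
    print('t',round(s['time_s'],2),'pos',np.round(s['position'],1),'yaw',round(float(np.arctan2(R[1,0],R[0,0])),4),'z-axis',np.round(R[:,2],3),'F',np.round(s['force'],1),'gap',round(float(s['finger_gap']),1))
    return s
def snap(name,tag,roi=None,f=3):
    p,d=bot.snapshot(name); q=p if roi is None else cv2.resize(p[roi[1]:roi[3],roi[0]:roi[2]],None,fx=f,fy=f,interpolation=cv2.INTER_CUBIC)
    cv2.imwrite(f"pics/{tag}.png",q); return p,d
E
python3 -c "
from h import *
st(); snap('side','s1',(170,80,430,270),3)"
```

```text
t 1.98 pos [688.  -13.4 116. ] yaw 1.7737 z-axis [-0.007 -0.005 -1.   ] F [0.6 1.2 0.1] gap 85.4
```

View pics/s1.png

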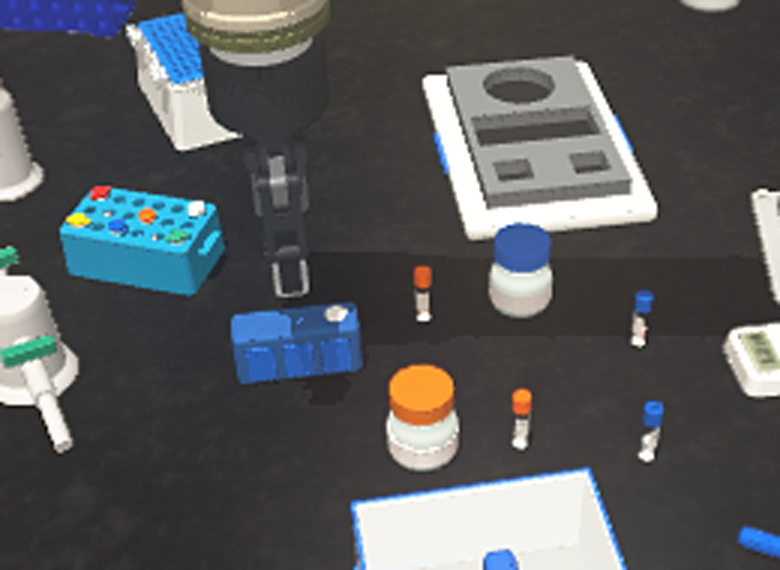

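Emit:
{"api": "apply_moves", "payload": {"commands": [[-1,[-0.001,0.007,-0.02],[0,0,0]],[-1,[0,0,-0.02],[0,0,0]],[-1,[0,0,-0.015],[0,0,0]],[-1,[0,0,-0.008],[0,0,0]],[-1,[0,0,0],[0,0,0]]]}}

```text
time_s: 2.65
position: [686.6, -2.5, 50.2]
ee_rot: [0.63, 0.776, -0.003, -0.001]
force: [-0.6, 1.3, 0.2]
finger_gap: 85.8
```

Emit:
{"api": "apply_moves", "payload": {"commands": [[-1,[0,-0.004,-0.005],[0,0,0]],[-1,[0,0,0],[0,0,0]],[0.2,[0,0,0],[0,0,0]],[1,[0,0,0],[0,0,0]],[1,[0,0,0],[0,0,0]],[1,[0,0,0],[0,0,0]],[1,[0,0,0],[0,0,0]],[1,[0,0,0],[0,0,0]]]}}

```text
time_s: 3.65
position: [687.9, -7.4, 46.9]
ee_rot: [0.631, 0.776, -0.002, 0.0]
force: [0.2, 0.4, 0.7]
finger_gap: 31.7
```

```bash
python3 -c "
from h import *
st(); snap('side','s2',(170,80,430,270),3)"
```

```text
t 3.65 pos [687.9  -7.4  46.9] yaw 1.777 z-axis [-0.002 -0.004 -1.   ] F [0.2 0.4 0.7] gap 31.7
```

View pics/s2.png

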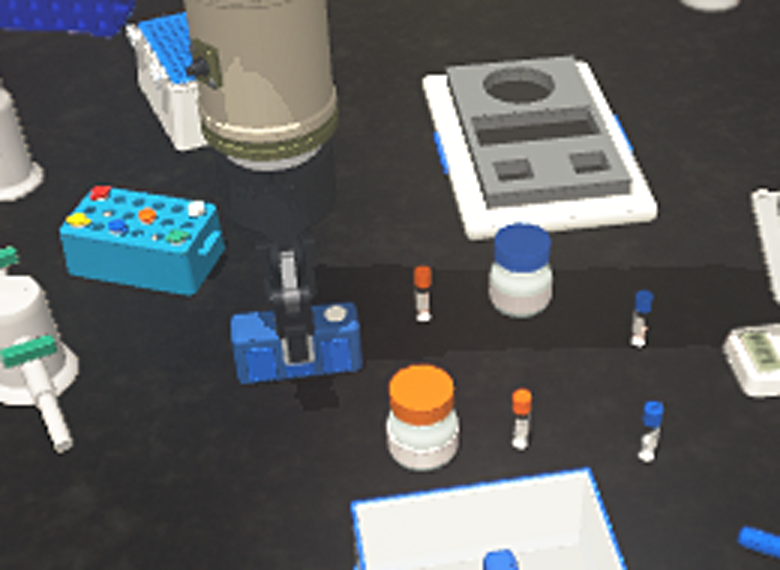

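Emit:
{"api": "apply_moves", "payload": {"commands": [[1,[0,0,0.02],[0,0,0]],[1,[0,0,0.03],[0,0,0]],[1,[-0.008,-0.012,0.03],[0,0,0]],[1,[-0.02,-0.032,0],[0,0,0]],[1,[-0.028,-0.044,0],[0,0,0]],[1,[-0.028,-0.044,0],[0,0,0]],[1,[-0.028,-0.044,0],[0,0,0]],[1,[-0.028,-0.044,0],[0,0,0]],[1,[-0.02,-0.03,0],[0,0,0]],[1,[-0.008,-0.015,0],[0,0,0]]], "force": 60}}

```text
time_s: 4.95
position: [514.6, -277.3, 140.6]
ee_rot: [0.629, 0.777, 0.001, 0.003]
force: [-0.1, 0.4, -2.0]
finger_gap: 31.0
```

Emit:
{"api": "apply_moves", "payload": {"commands": [[1,[0,0,0],[0,0,0]],[1,[0,0,0],[0,0,0]]]}}

```text
time_s: 5.2
position: [515.8, -276.3, 141.4]
ee_rot: [0.629, 0.777, 0.001, 0.003]
force: [0.4, 0.1, -1.3]
finger_gap: 31.4
```

```bash
python3 -c "
from h import *
st()"
```

```text
t 5.2 pos [ 515.8 -276.3  141.4] yaw 1.781 z-axis [ 0.007 -0.002 -1.   ] F [ 0.4  0.1 -1.3] gap 31.4
```

Emit:
{"api": "apply_moves", "payload": {"commands": [[1,[-0.005,-0.012,-0.01],[0,0,-0.004]],[1,[0,0,-0.02],[0,0,0]],[1,[0,0,-0.015],[0,0,0]],[1,[0,0,0],[0,0,0]]]}}

```text
time_s: 5.7
position: [512.0, -286.3, 93.0]
ee_rot: [0.629, 0.778, 0.001, 0.003]
force: [0.7, 0.9, -1.7]
finger_gap: 31.5
```

```bash
python3 -c "
from h import *
st(); snap('side','s3',(250,20,450,170),4)"
```

```text
t 5.7 pos [ 512.  -286.3   93. ] yaw 1.7822 z-axis [ 0.006 -0.001 -1.   ] F [ 0.7  0.9 -1.7] gap 31.5
```

View pics/s3.png

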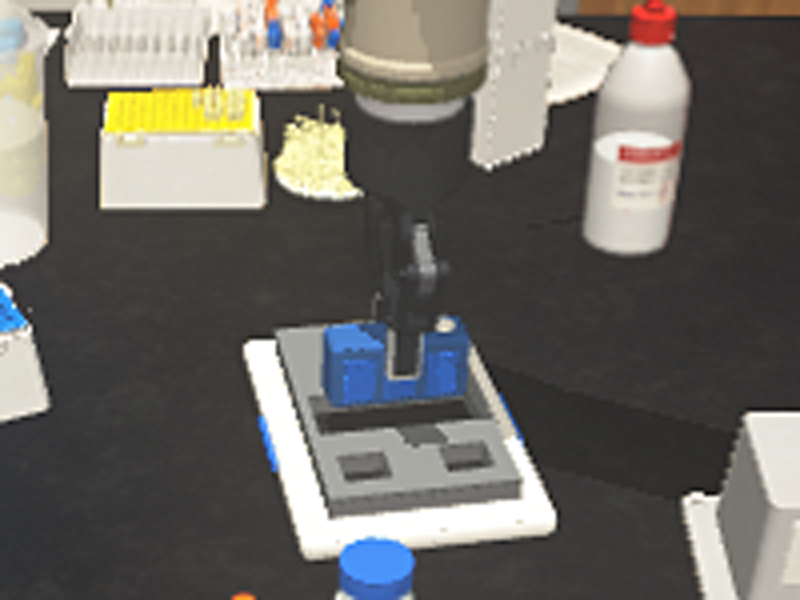

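Emit:
{"api": "apply_moves", "payload": {"commands": [[1,[-0.001,-0.002,-0.01],[0,0,0]],[1,[0,0,-0.008],[0,0,0]],[1,[0,0,-0.004],[0,0,0]],[1,[0,0,0],[0,0,0]]]}}

```text
time_s: 6.25
position: [512.0, -288.9, 71.4]
ee_rot: [0.628, 0.778, 0.002, 0.004]
force: [-0.0, 0.3, -3.2]
finger_gap: 31.0
```

Emit:
{"api": "apply_moves", "payload": {"commands": [[1,[0,0,-0.002],[0,0,0]],[1,[0,0,0],[0,0,0]]]}}

```text
time_s: 6.5
position: [512.3, -288.9, 69.7]
ee_rot: [0.628, 0.778, 0.002, 0.004]
force: [-0.8, -0.1, -1.6]
finger_gap: 31.3
```

Emit:
{"api": "apply_moves", "payload": {"commands": [[1,[0,0,-0.002],[0,0,0]],[1,[0,0,-0.002],[0,0,0]],[1,[0,0,0],[0,0,0]]]}}

```text
time_s: 6.88
position: [512.5, -289.0, 65.7]
ee_rot: [0.628, 0.778, 0.002, 0.005]
force: [-0.2, -0.1, -1.9]
finger_gap: 30.6
```

Emit:
{"api": "apply_moves", "payload": {"commands": [[1,[0,0,-0.001],[0,0,0]],[1,[0,0,0],[0,0,0]]]}}

```text
time_s: 7.12
position: [512.7, -289.0, 65.3]
ee_rot: [0.628, 0.778, 0.002, 0.005]
force: [-1.2, -0.0, 0.9]
finger_gap: 30.8
```

Emit:
{"api": "apply_moves", "payload": {"commands": [[1,[0,0,-0.001],[0,0,0]],[0.2,[0,0,0],[0,0,0]],[-0.2,[0,0,0],[0,0,0]],[-0.6,[0,0,0],[0,0,0]],[-0.6,[0,0,0],[0,0,0]],[-0.6,[0,0,0.02],[0,0,0]],[-0.6,[0,0,0.03],[0,0,0]],[-0.6,[0,0,0.03],[0,0,0]]]}}

```text
time_s: 8.12
position: [512.2, -289.0, 147.8]
ee_rot: [0.629, 0.778, 0.002, 0.004]
force: [0.7, 0.7, -0.3]
finger_gap: 68.5
```

```bash
python3 -c "
from h import *
st(); snap('side','s4',(250,20,450,170),4)"
```

```text
t 8.12 pos [ 512.2 -289.   147.8] yaw 1.7821 z-axis [ 0.009 -0.002 -1.   ] F [ 0.7  0.7 -0.3] gap 68.5
```

View pics/s4.png

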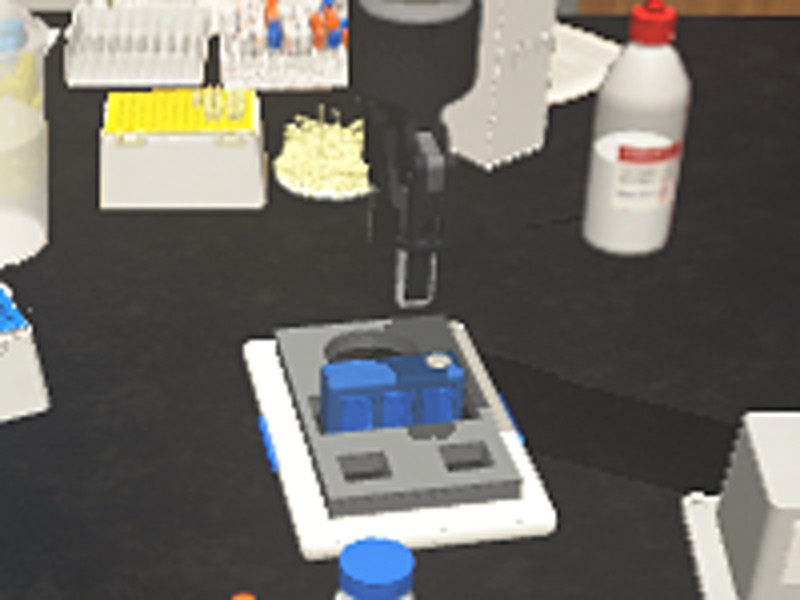

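Emit:
{"api": "apply_moves", "payload": {"commands": [[-0.6,[0.004,0.02,0.01],[0,0.009,-0.16]],[-0.6,[0.009,0.042,0],[0,0,-0.16]],[-0.6,[0.009,0.042,0],[0,0,-0.16]],[-0.6,[0.009,0.042,0],[0,0,-0.16]],[-0.6,[0.009,0.042,0],[0,0,-0.16]],[-0.6,[0.009,0.042,0],[0,0,-0.16]],[-0.6,[0.009,0.042,0],[0,0,-0.16]],[-0.6,[0.009,0.042,0],[0,0,-0.16]],[-0.6,[0.009,0.03,0],[0,0,-0.16]],[-0.6,[0.003,0.015,0],[0,0,-0.1]]]}}

```text
time_s: 9.43
position: [596.4, 77.2, 179.0]
ee_rot: [0.996, 0.092, 0.001, 0.008]
force: [-0.2, -0.3, 0.5]
finger_gap: 68.5
```

Emit:
{"api": "apply_moves", "payload": {"commands": [[-0.6,[0,0,0],[0,0,0]],[-0.6,[0,0,0],[0,0,0]]]}}

```text
time_s: 9.68
position: [596.7, 77.7, 180.7]
ee_rot: [0.995, 0.095, 0.002, 0.008]
force: [0.1, -1.0, 0.5]
finger_gap: 68.3
```

```bash
python3 -c "
from h import *
st()"
```

```text
t 9.68 pos [596.7  77.7 180.7] yaw 0.1894 z-axis [ 0.005 -0.015 -1.   ] F [ 0.1 -1.   0.5] gap 68.3
```

Emit:
{"api": "apply_moves", "payload": {"commands": [[-0.6,[-0.006,-0.004,-0.02],[0.015,0.005,0.012]],[-0.6,[0,0,-0.03],[0,0,0]],[-0.6,[0,0,-0.03],[0,0,0]],[-0.6,[0,0,-0.01],[0,0,0]],[-0.6,[0,0,0],[0,0,0]],[-0.6,[0,0,0],[0,0,0]]]}}

```text
time_s: 10.42
position: [591.9, 66.9, 93.1]
ee_rot: [0.995, 0.101, 0.003, -0.0]
force: [-0.2, 0.6, -0.7]
finger_gap: 68.2
```

```bash
python3 -c "
from h import *
st(); snap('side','s5',(210,110,410,260),4)"
```

```text
t 10.43 pos [591.9  66.9  93.1] yaw 0.2025 z-axis [ 0.006  0.001 -1.   ] F [-0.2  0.6 -0.7] gap 68.2
```

View pics/s5.png

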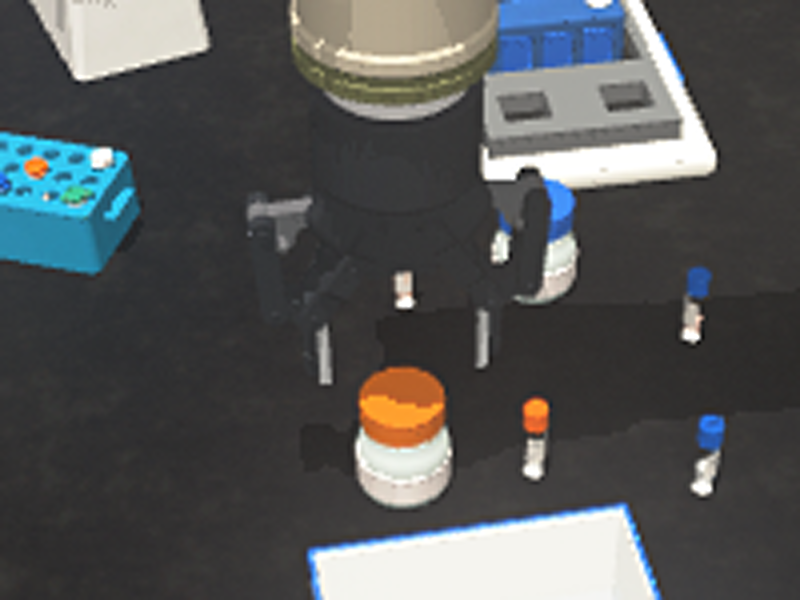

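Emit:
{"api": "apply_moves", "payload": {"commands": [[-0.6,[-0.001,0.006,-0.01],[0,0,0]],[-0.6,[0,0,-0.012],[0,0,0]],[-0.6,[0,0,-0.004],[0,0,0]],[-0.6,[0,0,0],[0,0,0]],[-0.6,[0,0,0],[0,0,0]]]}}

```text
time_s: 11.1
position: [591.3, 74.0, 66.3]
ee_rot: [0.995, 0.102, 0.004, -0.0]
force: [0.4, -1.2, 0.2]
finger_gap: 68.8
```

```bash
python3 -c "
from h import *
st(); snap('side','s6',(260,150,380,240),6)"
```

```text
t 11.1 pos [591.3  74.   66.3] yaw 0.2037 z-axis [ 0.007  0.001 -1.   ] F [ 0.4 -1.2  0.2] gap 68.8
```

View pics/s6.png

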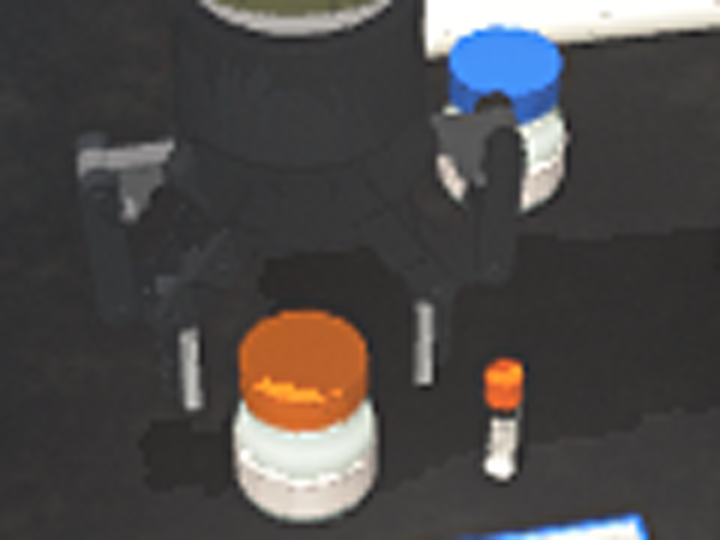

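Emit:
{"api": "apply_moves", "payload": {"commands": [[-0.6,[0,0,-0.004],[0,0,0]],[-0.6,[0,0,0],[0,0,0]],[0.1,[0,0,0],[0,0,0]],[0.5,[0,0,0],[0,0,0]],[1,[0,0,0],[0,0,0]],[1,[0,0,0],[0,0,0]],[1,[0,0,0],[0,0,0]],[1,[0,0,0],[0,0,0]]], "force": 40}}

```text
time_s: 12.15
position: [591.7, 73.9, 62.7]
ee_rot: [0.995, 0.101, 0.004, -0.0]
force: [0.1, -0.3, 0.6]
finger_gap: 42.1
```

```bash
python3 -c "
from h import *
st(); snap('side','s7',(260,150,380,240),6)"
```

```text
t 12.15 pos [591.7  73.9  62.7] yaw 0.2033 z-axis [ 0.008  0.002 -1.   ] F [ 0.1 -0.3  0.6] gap 42.1
```

View pics/s7.png

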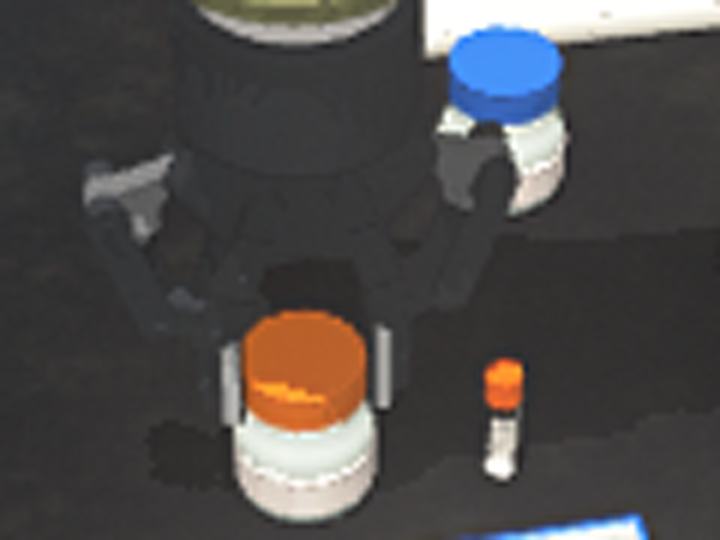

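Emit:
{"api": "apply_moves", "payload": {"commands": [[1,[0,0,0.02],[0,0.004,0]],[1,[0,0,0.03],[0,0.004,0]],[1,[0,-0.01,0.03],[0,0,0]],[1,[-0.006,-0.03,0.01],[0,0,0]],[1,[-0.008,-0.05,0],[0,0,0]],[1,[-0.008,-0.05,0],[0,0,0]],[1,[-0.008,-0.05,0],[0,0,0]],[1,[-0.008,-0.05,0],[0,0,0]],[1,[-0.008,-0.05,0],[0,0,0]],[1,[-0.008,-0.05,0],[0,0,0]]]}}

```text
time_s: 13.45
position: [535.1, -270.2, 155.1]
ee_rot: [0.994, 0.107, 0.001, -0.002]
force: [1.3, -0.4, -0.2]
finger_gap: 42.1
```

Emit:
{"api": "apply_moves", "payload": {"commands": [[1,[-0.006,-0.045,0],[0,0,0]],[1,[-0.003,-0.02,0],[0,0,0]],[1,[0,0,0],[0,0,0]],[1,[0,0,0],[0,0,0]]]}}

```text
time_s: 13.95
position: [523.5, -340.8, 154.7]
ee_rot: [0.995, 0.104, -0.0, -0.001]
force: [0.5, 0.6, -0.4]
finger_gap: 42.2
```

```bash
python3 -c "
from h import *
st()"
```

```text
t 13.95 pos [ 523.5 -340.8  154.7] yaw 0.2076 z-axis [-0.     0.002 -1.   ] F [ 0.5  0.6 -0.4] gap 42.2
```

Emit:
{"api": "apply_moves", "payload": {"commands": [[1,[0.002,-0.016,0],[0,0,0]],[1,[0,0,-0.02],[0,0,0]],[1,[0,0,-0.02],[0,0,0]],[1,[0,0,0],[0,0,0]],[1,[0,0,0],[0,0,0]]]}}

```text
time_s: 14.58
position: [526.5, -354.0, 110.4]
ee_rot: [0.994, 0.106, -0.001, -0.002]
force: [-0.2, -0.1, 0.2]
finger_gap: 42.4
```

```bash
python3 -c "
from h import *
st(); snap('side','s8',(250,20,450,170),4);snap('top','t8',(370,130,570,280),4)"
```

```text
t 14.57 pos [ 526.5 -354.   110.4] yaw 0.2121 z-axis [-0.002  0.004 -1.   ] F [-0.2 -0.1  0.2] gap 42.4
```

View pics/s8.png

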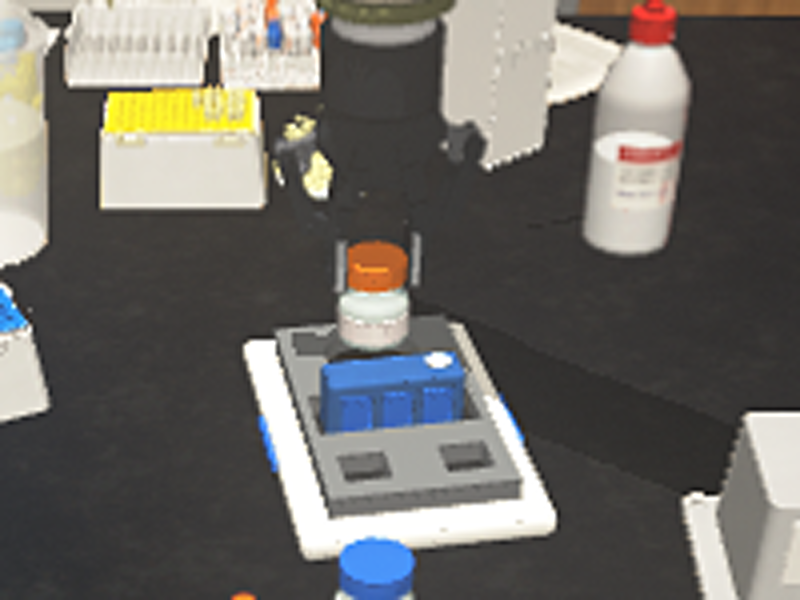

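View pics/t8.png

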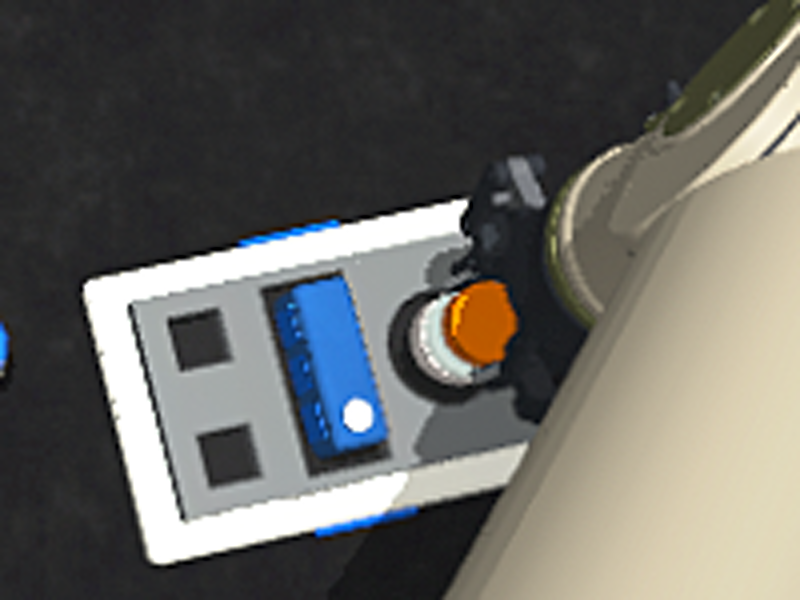

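Emit:
{"api": "apply_moves", "payload": {"commands": [[1,[-0.001,-0.003,-0.01],[0,0,-0.005]],[1,[0,0,-0.01],[0,0,0]],[1,[0,0,-0.004],[0,0,0]],[1,[0,0,0],[0,0,0]],[1,[0,0,0],[0,0,0]]]}}

```text
time_s: 15.3
position: [525.8, -357.5, 85.7]
ee_rot: [0.995, 0.103, -0.0, -0.002]
force: [0.0, -0.5, -0.4]
finger_gap: 42.2
```

Emit:
{"api": "apply_moves", "payload": {"commands": [[1,[0,0,-0.003],[0,0,0]],[1,[0,0,0],[0,0,0]],[1,[0,0,0],[0,0,0]]]}}

```text
time_s: 15.68
position: [526.1, -357.6, 83.0]
ee_rot: [0.995, 0.103, 0.0, -0.002]
force: [-1.0, 0.5, -0.5]
finger_gap: 41.8
```

Emit:
{"api": "apply_moves", "payload": {"commands": [[1,[0,0,-0.001],[0,0,0]],[1,[0,0,-0.001],[0,0,0]],[1,[0,0,0],[0,0,0]]]}}

```text
time_s: 16.05
position: [526.2, -357.6, 80.9]
ee_rot: [0.995, 0.103, 0.0, -0.002]
force: [1.0, -0.1, -0.4]
finger_gap: 41.8
```

Emit:
{"api": "apply_moves", "payload": {"commands": [[1,[0,0,-0.001],[0,0,0]],[1,[0,0,0],[0,0,0]]]}}

```text
time_s: 16.3
position: [526.3, -358.1, 81.0]
ee_rot: [0.995, 0.103, 0.001, -0.001]
force: [-0.3, -0.3, -0.9]
finger_gap: 41.7
```

Emit:
{"api": "apply_moves", "payload": {"commands": [[1,[0,0,-0.001],[0,0,0]],[1,[0,0,0],[0,0,0]]]}}

```text
time_s: 16.55
position: [526.6, -358.4, 80.9]
ee_rot: [0.995, 0.103, 0.001, -0.001]
force: [-0.7, -0.6, -0.8]
finger_gap: 42.0
```

Emit:
{"api": "apply_moves", "payload": {"commands": [[0.3,[0,0,0],[0,0,0]],[0,[0,0,0],[0,0,0]],[-0.4,[0,0,0],[0,0,0]],[-0.4,[0,0,0],[0,0,0]],[-0.4,[0,0,0.02],[0,0,0]],[-0.4,[0,0,0.03],[0,0,0]],[-0.4,[0,0,0.03],[0,0,0]],[-0.4,[0,0,0],[0,0,0]]]}}

```text
time_s: 17.55
position: [526.6, -358.9, 167.2]
ee_rot: [0.995, 0.103, 0.002, -0.0]
force: [0.5, 0.9, -0.1]
finger_gap: 59.5
```

```bash
python3 -c "
from h import *
st(); snap('side','s9',(250,20,450,170),4)"
```

```text
t 17.55 pos [ 526.6 -358.9  167.2] yaw 0.206 z-axis [ 0.004  0.001 -1.   ] F [ 0.5  0.9 -0.1] gap 59.5
```

View pics/s9.png

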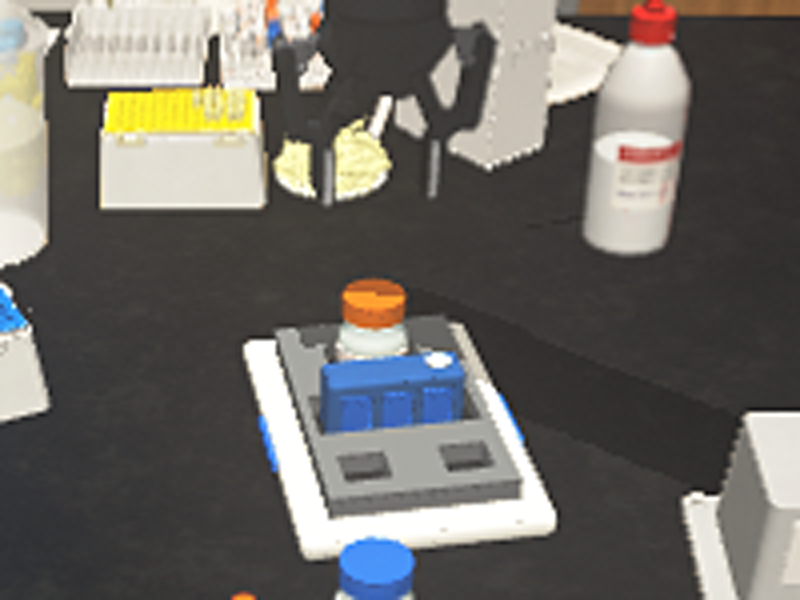

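Emit:
{"api": "apply_moves", "payload": {"commands": [[0.2,[0.006,0.02,0],[0,0.004,0]],[0.2,[0.01,0.045,0],[0,0,0]],[0.2,[0.012,0.05,0],[0,0,0]],[0.2,[0.012,0.05,0],[0,0,0]],[0.2,[0.012,0.05,0],[0,0,0]],[0.2,[0.01,0.04,0],[0,0,0]],[0.2,[0.006,0.02,-0.02],[0,0,0]],[0.2,[0,0,-0.02],[0,0,0]],[0.2,[0,0,0],[0,0,0]],[0.2,[0,0,0],[0,0,0]]]}}

```text
time_s: 18.85
position: [590.4, -76.4, 120.1]
ee_rot: [0.995, 0.101, -0.005, -0.001]
force: [-0.2, 0.0, 1.2]
finger_gap: 34.2
```

```bash
python3 -c "
from h import *
st()"
```

```text
t 18.85 pos [590.4 -76.4 120.1] yaw 0.202 z-axis [-0.01   0.001 -1.   ] F [-0.2  0.   1.2] gap 34.2
```

Emit:
{"api": "apply_moves", "payload": {"commands": [[0.2,[0.008,0.013,0],[0,-0.01,0]],[0.2,[0,0,-0.02],[0,0,0]],[0.2,[0,0,-0.01],[0,0,0]],[0.2,[0,0,0],[0,0,0]],[0.2,[0,0,0],[0,0,0]]]}}

```text
time_s: 19.48
position: [599.1, -63.7, 88.8]
ee_rot: [0.995, 0.1, 0.001, -0.0]
force: [0.8, 0.3, -0.4]
finger_gap: 34.1
```

```bash
python3 -c "
from h import *
st(); snap('side','s10',(260,110,380,200),6);snap('top','t10',(290,130,410,220),6)"
```

```text
t 19.48 pos [599.1 -63.7  88.8] yaw 0.1999 z-axis [ 0.002  0.001 -1.   ] F [ 0.8  0.3 -0.4] gap 34.1
```

View pics/s10.png

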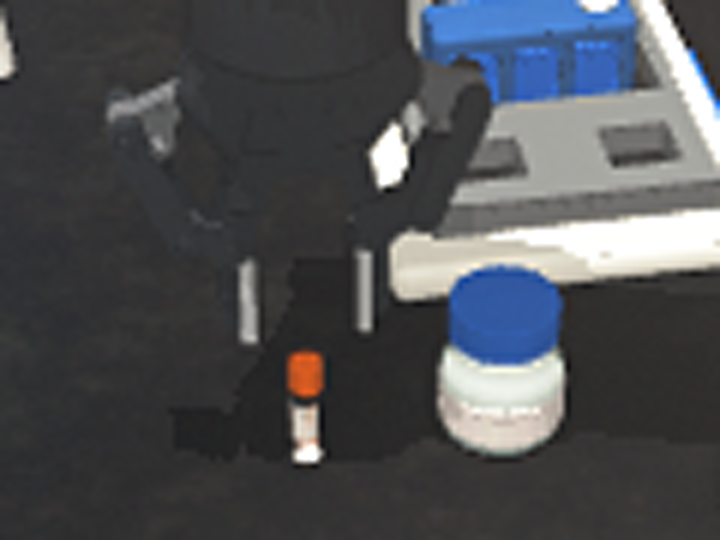

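View pics/t10.png

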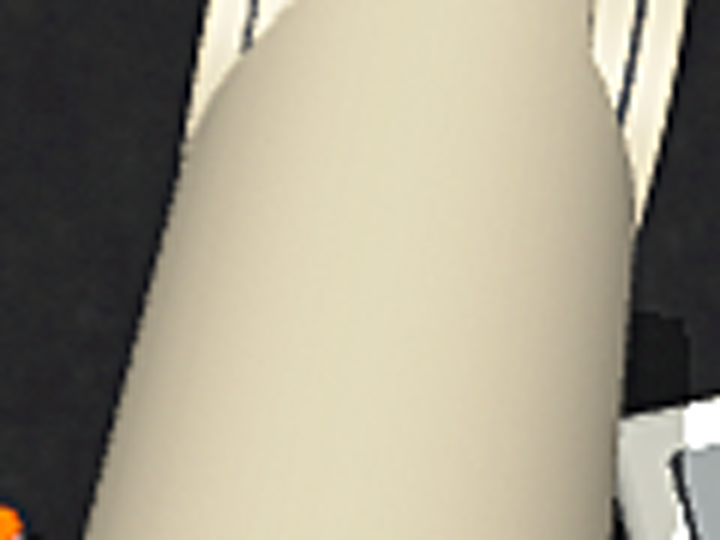

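Emit:
{"api": "apply_moves", "payload": {"commands": [[0.2,[-0.001,0,-0.015],[0,0,0]],[0.2,[0,0,-0.015],[0,0,0]],[0.2,[0,0,-0.005],[0,0,0]],[0.2,[0,0,0],[0,0,0]],[0.2,[0,0,0],[0,0,0]]], "force": 25}}

```text
time_s: 20.2
position: [598.0, -63.8, 51.4]
ee_rot: [0.995, 0.1, 0.001, -0.0]
force: [0.7, 0.0, -0.7]
finger_gap: 34.1
```

Emit:
{"api": "apply_moves", "payload": {"commands": [[0.2,[0,0,-0.004],[0,0,0]],[0.2,[0,0,0],[0,0,0]],[0.4,[0,0,0],[0,0,0]],[0.6,[0,0,0],[0,0,0]],[1,[0,0,0],[0,0,0]],[1,[0,0,0],[0,0,0]],[1,[0,0,0],[0,0,0]]]}}

```text
time_s: 21.08
position: [598.6, -63.8, 48.0]
ee_rot: [0.995, 0.1, 0.002, -0.0]
force: [0.4, 0.1, -0.1]
finger_gap: 11.6
```

```bash
python3 -c "
from h import *
st(); snap('side','s11',(260,110,380,200),6)"
```

```text
t 21.07 pos [598.6 -63.8  48. ] yaw 0.1999 z-axis [ 0.003  0.001 -1.   ] F [ 0.4  0.1 -0.1] gap 11.6
```

View pics/s11.png

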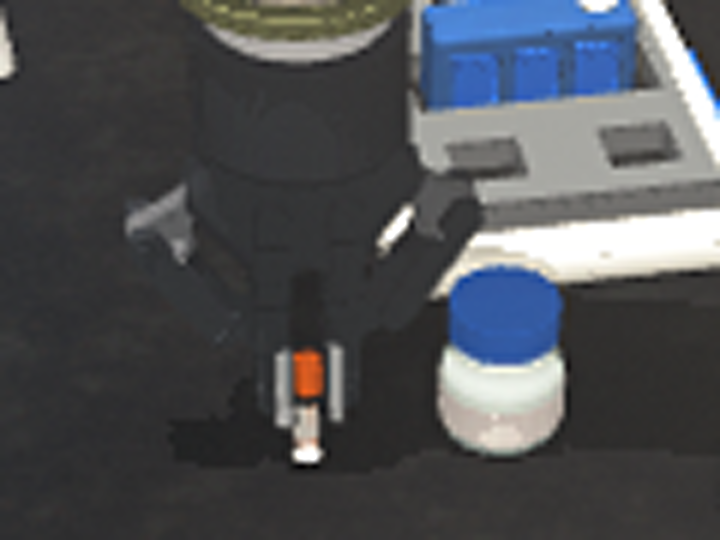

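Emit:
{"api": "apply_moves", "payload": {"commands": [[1,[0,0,0.015],[0,0,0]],[1,[0,0,0.025],[0,0,0]],[1,[-0.005,-0.01,0.03],[0,0,0]],[1,[-0.015,-0.03,0],[0,0,0]],[1,[-0.018,-0.045,0],[0,0,0]],[1,[-0.018,-0.04,0],[0,0,0]],[1,[-0.01,-0.02,0],[0,0,0]],[1,[0,0,0],[0,0,0]],[1,[0,0,0],[0,0,0]]]}}

```text
time_s: 22.25
position: [532.7, -212.0, 129.3]
ee_rot: [0.995, 0.1, 0.006, 0.0]
force: [0.6, 0.4, -0.6]
finger_gap: 11.4
```

```bash
python3 -c "
from h import *
st()"
```

```text
t 22.25 pos [ 532.7 -212.   129.3] yaw 0.2013 z-axis [ 0.012  0.001 -1.   ] F [ 0.6  0.4 -0.6] gap 11.4
```

Emit:
{"api": "apply_moves", "payload": {"commands": [[1,[-0.003,-0.007,0],[0,0.012,0.004]],[1,[0,0,-0.02],[0,0,0]],[1,[0,0,-0.015],[0,0,0]],[1,[0,0,0],[0,0,0]],[1,[0,0,0],[0,0,0]]]}}

```text
time_s: 22.88
position: [530.4, -216.1, 90.9]
ee_rot: [0.994, 0.105, -0.001, -0.001]
force: [1.1, -0.0, -0.6]
finger_gap: 11.2
```

```bash
python3 -c "
from h import *
st(); snap('side','s12',(290,70,410,160),6)"
```

```text
t 22.88 pos [ 530.4 -216.1   90.9] yaw 0.2104 z-axis [-0.003  0.002 -1.   ] F [ 1.1 -0.  -0.6] gap 11.2
```

View pics/s12.png

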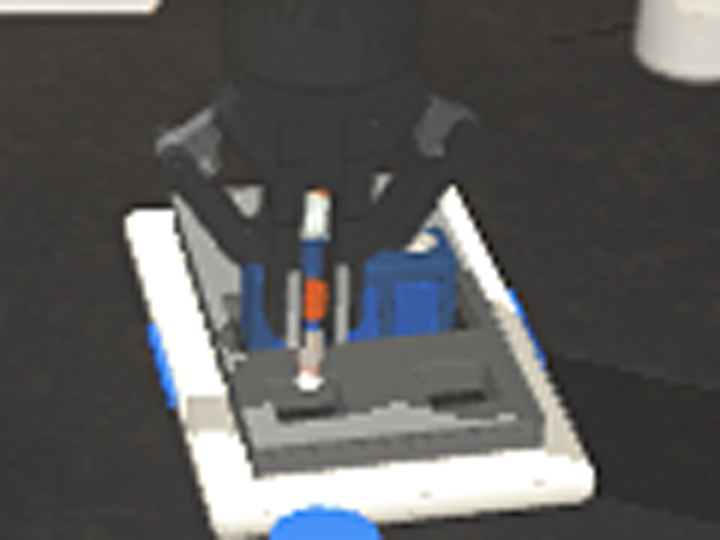

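Emit:
{"api": "apply_moves", "payload": {"commands": [[1,[0,-0.003,-0.005],[0,0,0]],[1,[0,0,-0.01],[0,0,0]],[1,[0,0,-0.005],[0,0,0]],[1,[0,0,0],[0,0,0]],[1,[0,0,0],[0,0,0]]]}}

```text
time_s: 23.55
position: [530.6, -219.5, 70.0]
ee_rot: [0.994, 0.105, -0.001, -0.001]
force: [0.3, -0.3, 0.7]
finger_gap: 11.8
```

```bash
python3 -c "
from h import *
st(); snap('side','s13',(290,70,410,160),6)"
```

```text
t 23.55 pos [ 530.6 -219.5   70. ] yaw 0.2103 z-axis [-0.002  0.002 -1.   ] F [ 0.3 -0.3  0.7] gap 11.8
```

View pics/s13.png

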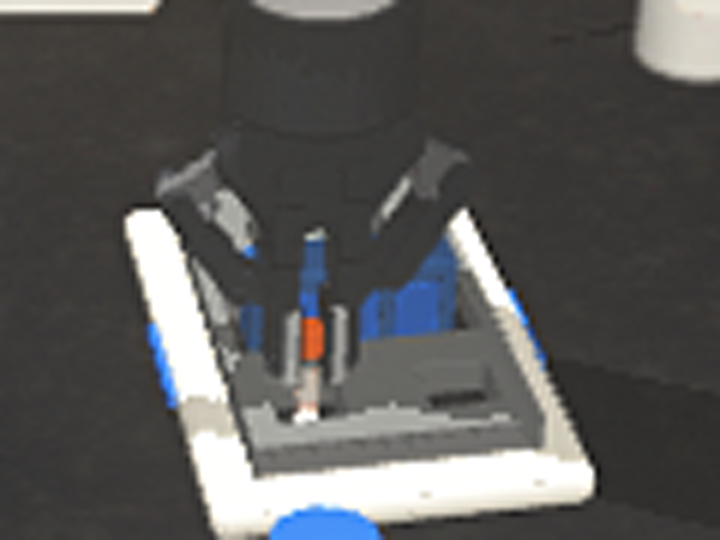

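Emit:
{"api": "apply_moves", "payload": {"commands": [[1,[0,0,-0.002],[0,0,0]],[1,[0,0,-0.001],[0,0,0]],[1,[0,0,0],[0,0,0]]]}}

```text
time_s: 23.98
position: [530.9, -219.5, 67.3]
ee_rot: [0.994, 0.105, -0.0, -0.001]
force: [-0.2, 0.3, 0.1]
finger_gap: 11.4
```

Emit:
{"api": "apply_moves", "payload": {"commands": [[1,[0,0,-0.001],[0,0,0]],[1,[0,0,-0.001],[0,0,0]],[1,[0,0,0],[0,0,0]]]}}

```text
time_s: 24.35
position: [531.3, -219.8, 66.0]
ee_rot: [0.994, 0.105, 0.0, -0.001]
force: [0.3, 0.0, -0.4]
finger_gap: 11.7
```

```bash
python3 -c "
from h import *
st()"
```

```text
t 24.35 pos [ 531.3 -219.8   66. ] yaw 0.2102 z-axis [-0.     0.001 -1.   ] F [ 0.3  0.  -0.4] gap 11.7
```

Emit:
{"api": "apply_moves", "payload": {"commands": [[1,[0,0,-0.001],[0,0,0]],[1,[0,0,0],[0,0,0]],[0.65,[0,0,0],[0,0,0]],[0.6,[0,0,0],[0,0,0]],[0.4,[0,0,0],[0,0,0]],[0.3,[0,0,0],[0,0,0]],[0.3,[0,0,0.01],[0,0,0]],[0.3,[0,0,0.02],[0,0,0]],[0.3,[0,0,0.03],[0,0,0]],[0.3,[0,0,0.02],[0,0,0]]]}}

```text
time_s: 25.6
position: [530.7, -220.0, 148.2]
ee_rot: [0.995, 0.105, -0.001, -0.001]
force: [1.0, 0.0, 0.6]
finger_gap: 29.6
```

```bash
python3 -c "
from h import *
st(); snap('side','s14',(290,70,410,160),6)"
```

```text
t 25.6 pos [ 530.7 -220.   148.2] yaw 0.2096 z-axis [-0.002  0.001 -1.   ] F [1.  0.  0.6] gap 29.6
```

View pics/s14.png

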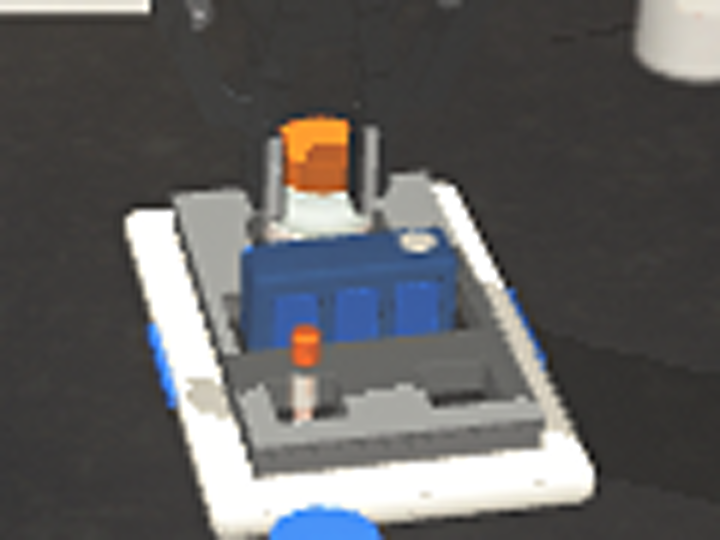

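Emit:
{"api": "apply_moves", "payload": {"commands": [[0.2,[0,0.02,0],[0,0,0]],[0.2,[-0.001,0.045,0],[0,0,0]],[0.2,[-0.001,0.05,0],[0,0,0]],[0.2,[-0.001,0.05,0],[0,0,0]],[0.2,[-0.001,0.05,0],[0,0,0]],[0.2,[-0.001,0.04,0],[0,0,0]],[0.2,[-0.001,0.02,-0.02],[0,0,0]],[0.2,[0,0,-0.02],[0,0,0]],[0.2,[0,0,0],[0,0,0]],[0.2,[0,0,0],[0,0,0]]]}}

```text
time_s: 26.9
position: [525.6, 62.2, 115.7]
ee_rot: [0.995, 0.104, 0.005, 0.0]
force: [-0.1, -0.5, -0.2]
finger_gap: 34.1
```

```bash
python3 -c "
from h import *
st()"
```

```text
t 26.9 pos [525.6  62.2 115.7] yaw 0.2074 z-axis [ 0.01   0.001 -1.   ] F [-0.1 -0.5 -0.2] gap 34.1
```

Emit:
{"api": "apply_moves", "payload": {"commands": [[0.2,[-0.001,0.004,0],[0,0.01,0]],[0.2,[0,0,-0.02],[0,0,0]],[0.2,[0,0,-0.005],[0,0,0]],[0.2,[0,0,0],[0,0,0]],[0.2,[0,0,0],[0,0,0]]]}}

```text
time_s: 27.52
position: [526.7, 66.2, 94.0]
ee_rot: [0.995, 0.102, 0.002, -0.001]
force: [1.2, 0.1, -0.5]
finger_gap: 33.9
```

```bash
python3 -c "
from h import *
st(); snap('side','s15',(290,150,410,240),6)"
```

```text
t 27.52 pos [526.7  66.2  94. ] yaw 0.2053 z-axis [ 0.004  0.003 -1.   ] F [ 1.2  0.1 -0.5] gap 33.9
```

View pics/s15.png

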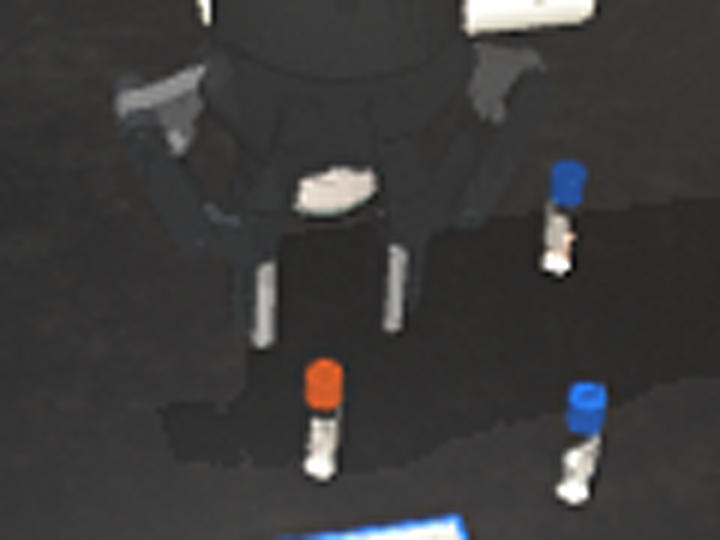

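Emit:
{"api": "apply_moves", "payload": {"commands": [[0.2,[-0.003,0,-0.015],[0,0.003,0]],[0.2,[0,0,-0.018],[0,0,0]],[0.2,[0,0,-0.006],[0,0,0]],[0.2,[0,0,0],[0,0,0]],[0.2,[0,0,0],[0,0,0]]]}}

```text
time_s: 28.2
position: [523.2, 66.2, 53.1]
ee_rot: [0.995, 0.102, 0.001, -0.001]
force: [-0.5, -0.2, 0.4]
finger_gap: 34.2
```

Emit:
{"api": "apply_moves", "payload": {"commands": [[0.2,[0.001,0,-0.005],[0,0,0]],[0.2,[0,0,0],[0,0,0]],[0.4,[0,0,0],[0,0,0]],[0.6,[0,0,0],[0,0,0]],[1,[0,0,0],[0,0,0]],[1,[0,0,0],[0,0,0]],[1,[0,0,0],[0,0,0]]]}}

```text
time_s: 29.08
position: [525.0, 66.4, 48.8]
ee_rot: [0.995, 0.102, 0.002, -0.002]
force: [0.1, -0.4, 0.2]
finger_gap: 11.5
```

```bash
python3 -c "
from h import *
st(); snap('side','s16',(290,150,410,240),6)"
```

```text
t 29.07 pos [525.   66.4  48.8] yaw 0.2052 z-axis [ 0.003  0.004 -1.   ] F [ 0.1 -0.4  0.2] gap 11.5
```

View pics/s16.png

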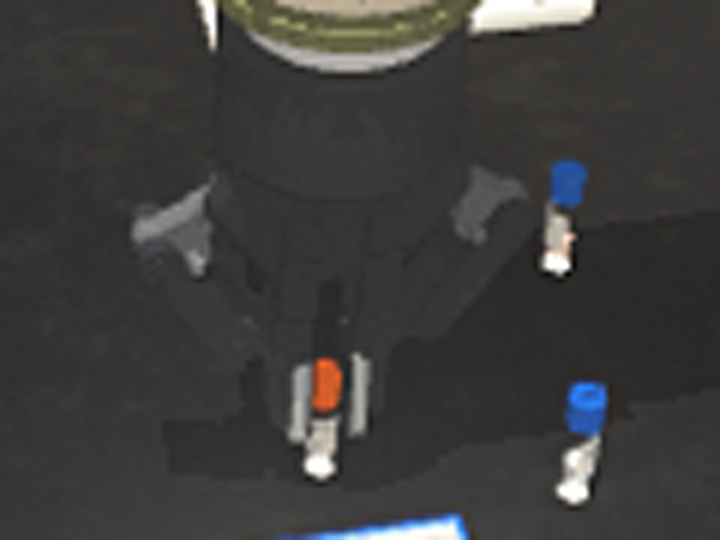

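Emit:
{"api": "apply_moves", "payload": {"commands": [[1,[0,0,0.015],[0,0,0]],[1,[0,0,0.025],[0.003,0.003,0]],[1,[-0.003,-0.015,0.03],[0,0,0]],[1,[-0.008,-0.04,0],[0,0,0]],[1,[-0.01,-0.05,0],[0,0,0]],[1,[-0.01,-0.05,0],[0,0,0]],[1,[-0.01,-0.05,0],[0,0,0]],[1,[-0.01,-0.045,0],[0,0,0]],[1,[-0.006,-0.03,0],[0,0,0]],[1,[-0.002,-0.01,0],[0,0,0]]]}}

```text
time_s: 30.38
position: [465.3, -231.5, 131.8]
ee_rot: [0.995, 0.104, 0.006, -0.003]
force: [0.4, 0.4, -0.1]
finger_gap: 11.7
```

Emit:
{"api": "apply_moves", "payload": {"commands": [[1,[0,0,0],[0,0,0]],[1,[0,0,0],[0,0,0]]]}}

```text
time_s: 30.62
position: [466.0, -230.1, 132.4]
ee_rot: [0.995, 0.104, 0.006, -0.004]
force: [-0.2, 0.1, -0.2]
finger_gap: 11.5
```

```bash
python3 -c "
from h import *
st()"
```

```text
t 30.62 pos [ 466.  -230.1  132.4] yaw 0.2084 z-axis [ 0.011  0.008 -1.   ] F [-0.2  0.1 -0.2] gap 11.5
```

Emit:
{"api": "apply_moves", "payload": {"commands": [[1,[-0.001,-0.002,-0.01],[-0.008,0.011,0]],[1,[0,0,-0.015],[0,0,0]],[1,[0,0,-0.008],[0,0,0]],[1,[0,0,0],[0,0,0]],[1,[0,0,0],[0,0,0]]]}}

```text
time_s: 31.25
position: [465.3, -229.2, 96.0]
ee_rot: [0.994, 0.106, -0.001, -0.001]
force: [0.5, -0.6, -0.5]
finger_gap: 11.8
```

```bash
python3 -c "
from h import *
st(); snap('side','s17',(290,70,410,160),6)"
```

```text
t 31.25 pos [ 465.3 -229.2   96. ] yaw 0.2128 z-axis [-0.002  0.001 -1.   ] F [ 0.5 -0.6 -0.5] gap 11.8
```

View pics/s17.png

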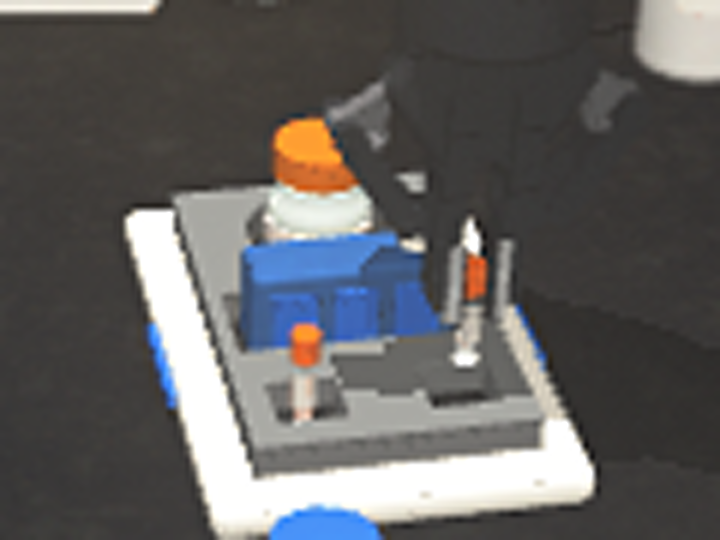

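Emit:
{"api": "apply_moves", "payload": {"commands": [[1,[0,-0.003,-0.005],[0,0,0]],[1,[0,0,-0.01],[0,0,0]],[1,[0,0,-0.008],[0,0,0]],[1,[0,0,0],[0,0,0]],[1,[0,0,0],[0,0,0]]]}}

```text
time_s: 31.92
position: [465.3, -232.6, 71.7]
ee_rot: [0.994, 0.106, -0.001, -0.001]
force: [0.5, 0.7, 0.0]
finger_gap: 11.4
```

```bash
python3 -c "
from h import *
st(); snap('side','s18',(290,70,410,160),6)"
```

```text
t 31.93 pos [ 465.3 -232.6   71.7] yaw 0.2123 z-axis [-0.002  0.001 -1.   ] F [0.5 0.7 0. ] gap 11.4
```

View pics/s18.png

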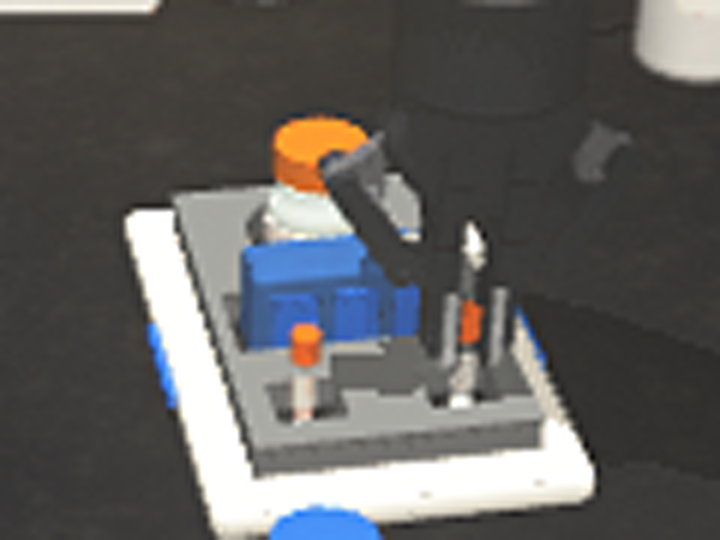

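In the cell; 5 mm left to the floor (TCP 66.8).

Emit:
{"api": "apply_moves", "payload": {"commands": [[1,[0,0,-0.003],[0,0,0]],[1,[0,0,-0.001],[0,0,0]],[1,[0,0,0],[0,0,0]]]}}

```text
time_s: 32.35
position: [465.7, -232.6, 67.8]
ee_rot: [0.994, 0.106, -0.0, -0.0]
force: [-0.5, 0.4, -0.0]
finger_gap: 11.3
```

Emit:
{"api": "apply_moves", "payload": {"commands": [[1,[0,0,-0.001],[0,0,0]],[1,[0,0,0],[0,0,0]]]}}

```text
time_s: 32.6
position: [465.8, -232.6, 66.9]
ee_rot: [0.994, 0.106, -0.0, -0.0]
force: [0.1, -0.4, -1.1]
finger_gap: 11.6
```

Emit:
{"api": "apply_moves", "payload": {"commands": [[1,[0,0,-0.001],[0,0,0]],[1,[0,0,0],[0,0,0]],[0.65,[0,0,0],[0,0,0]],[0.6,[0,0,0],[0,0,0]],[0.4,[0,0,0],[0,0,0]],[0.3,[0,0,0],[0,0,0]],[0.3,[0,0,0.01],[0,0,0]],[0.3,[0,0,0.02],[0,0,0]],[0.3,[0,0,0.03],[0,0,0]],[0.3,[0,0,0.03],[0,0,0]]]}}

```text
time_s: 33.85
position: [464.8, -232.8, 159.0]
ee_rot: [0.994, 0.106, -0.002, -0.001]
force: [0.5, 0.9, 0.1]
finger_gap: 30.4
```

```bash
python3 -c "
from h import *
st(); snap('side','s19',(290,70,410,160),6)"
```

```text
t 33.85 pos [ 464.8 -232.8  159. ] yaw 0.2118 z-axis [-0.003  0.001 -1.   ] F [0.5 0.9 0.1] gap 30.4
```

View pics/s19.png

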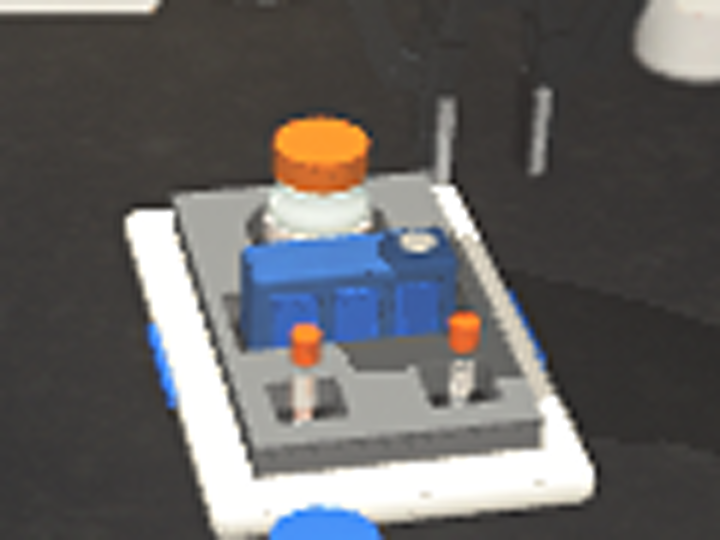

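Emit:
{"api": "apply_moves", "payload": {"commands": [[0,[0.003,0.02,0.005],[0,0,0.002]],[0,[0.006,0.045,0],[0,0,0.002]],[0,[0.007,0.055,0],[0,0,0.002]],[0,[0.007,0.055,0],[0,0,0.002]],[0,[0.007,0.055,0],[0,0,0.002]],[0,[0.007,0.055,0],[0,0,0.002]],[0,[0.007,0.055,0],[0,0,0.002]],[0,[0.007,0.055,0],[0,0,0]],[0,[0.007,0.05,0],[0,0,0]],[0,[0.004,0.03,0],[0,0,0]]]}}

```text
time_s: 35.15
position: [529.5, 252.3, 176.9]
ee_rot: [0.994, 0.108, 0.007, 0.001]
force: [0.5, -0.1, 0.9]
finger_gap: 42.7
```

Emit:
{"api": "apply_moves", "payload": {"commands": [[0,[0.002,0.01,0],[0,0,0]],[0,[0,0,0],[0,0,0]],[0,[0,0,0],[0,0,0]]]}}

```text
time_s: 35.52
position: [531.6, 262.1, 177.4]
ee_rot: [0.994, 0.108, 0.007, 0.001]
force: [0.4, -1.0, -0.2]
finger_gap: 42.8
```

```bash
python3 -c "
from h import *
st()"
```

```text
t 35.52 pos [531.6 262.1 177.4] yaw 0.2172 z-axis [ 0.015 -0.001 -1.   ] F [ 0.4 -1.  -0.2] gap 42.8
```

Emit:
{"api": "apply_moves", "payload": {"commands": [[0,[-0.002,0.015,-0.01],[0,0.015,0.01]],[0,[0,0,-0.02],[0,0,0]],[0,[0,0,-0.01],[0,0,0]],[0,[0,0,0],[0,0,0]],[0,[0,0,0],[0,0,0]]]}}

```text
time_s: 36.15
position: [529.7, 276.4, 135.9]
ee_rot: [0.994, 0.112, -0.001, 0.0]
force: [0.7, 0.8, 0.8]
finger_gap: 42.8
```

```bash
python3 -c "
from h import *
st(); snap('side','s20',(270,200,430,320),5)"
```

```text
t 36.15 pos [529.7 276.4 135.9] yaw 0.225 z-axis [-0.002 -0.    -1.   ] F [0.7 0.8 0.8] gap 42.8
```

View pics/s20.png

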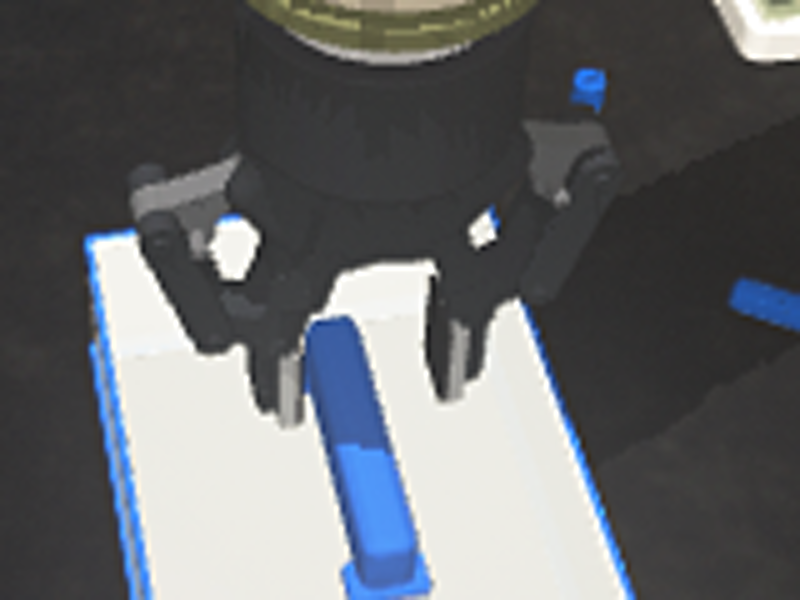

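Emit:
{"api": "apply_moves", "payload": {"commands": [[0,[0,0,-0.015],[0,0,0]],[0,[0,0,-0.012],[0,0,0]],[0,[0,0,-0.003],[0,0,0]],[0,[0,0,0],[0,0,0]],[0,[0,0,0],[0,0,0]]], "force": 60}}

```text
time_s: 36.83
position: [529.8, 276.5, 104.2]
ee_rot: [0.994, 0.112, -0.001, -0.0]
force: [-0.5, 0.3, -0.3]
finger_gap: 42.3
```

```bash
python3 -c "
from h import *
st(); snap('side','s21',(270,200,430,320),5)"
```

```text
t 36.83 pos [529.8 276.5 104.2] yaw 0.2249 z-axis [-0.001  0.    -1.   ] F [-0.5  0.3 -0.3] gap 42.3
```

View pics/s21.png

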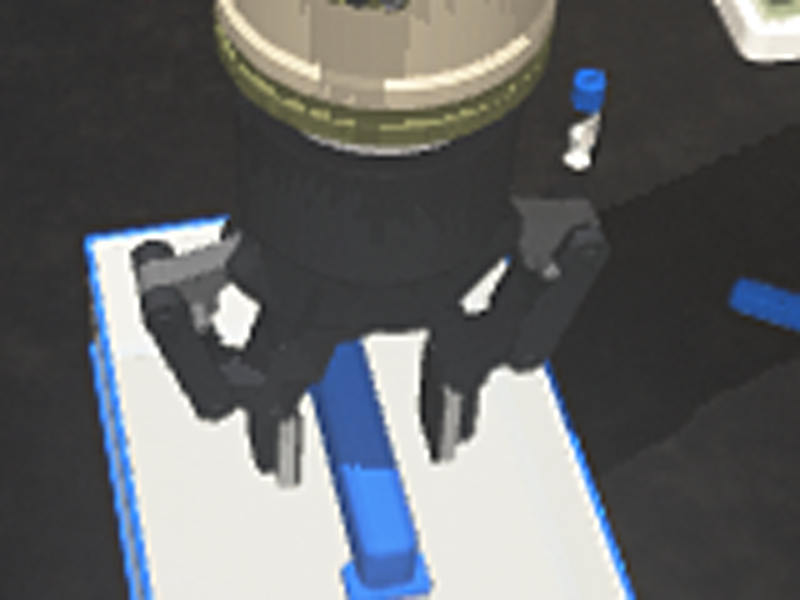

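Emit:
{"api": "apply_moves", "payload": {"commands": [[0,[0,0,-0.005],[0,0,0]],[0,[0,0,0],[0,0,0]],[0.3,[0,0,0],[0,0,0]],[0.5,[0,0,0],[0,0,0]],[1,[0,0,0],[0,0,0]],[1,[0,0,0],[0,0,0]],[1,[0,0,0],[0,0,0]],[1,[0,0,0],[0,0,0]]]}}

```text
time_s: 37.88
position: [530.3, 276.8, 99.7]
ee_rot: [0.994, 0.112, -0.0, -0.001]
force: [-0.6, -0.1, 0.5]
finger_gap: 16.9
```

Emit:
{"api": "apply_moves", "payload": {"commands": [[1,[0,0,0.01],[0,0,0]],[1,[0,0,0.01],[0,0,0]],[1,[0,0,0.01],[0,0,0]],[1,[0,0,0],[0,0,0]]]}}

```text
time_s: 38.38
position: [529.9, 276.5, 131.7]
ee_rot: [0.994, 0.112, -0.0, -0.0]
force: [0.1, 1.1, -3.3]
finger_gap: 16.5
```

```bash
python3 -c "
from h import *
st(); snap('side','s22',(250,200,450,350),4)"
```

```text
t 38.38 pos [529.9 276.5 131.7] yaw 0.2249 z-axis [-0.001  0.001 -1.   ] F [ 0.1  1.1 -3.3] gap 16.5
```

View pics/s22.png

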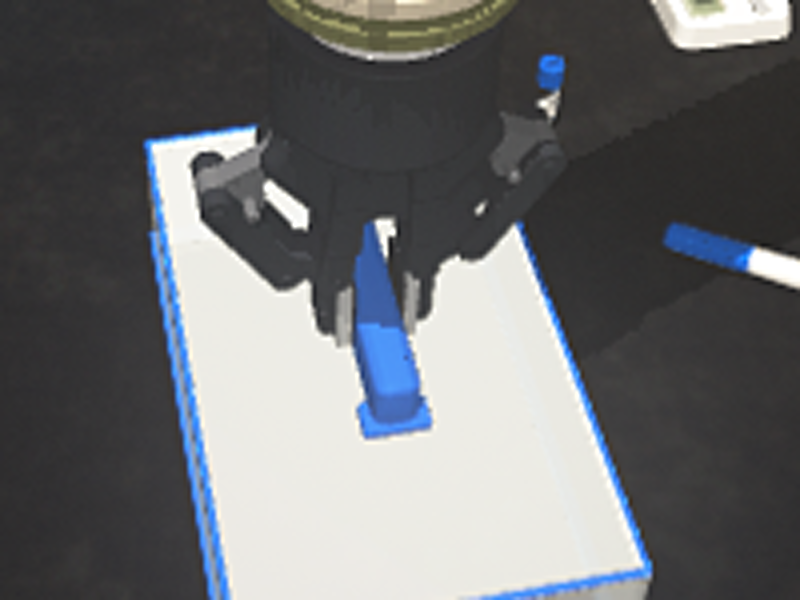

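Emit:
{"api": "apply_moves", "payload": {"commands": [[1,[0,0,0.02],[0,0,0]],[1,[0,0,0.025],[0,0,0]],[1,[0,0,0.025],[0,0,0]],[1,[0,-0.005,0.02],[0,0,0]],[1,[-0.001,-0.015,0.01],[0,0,-0.002]],[1,[-0.001,-0.025,0],[0,0,-0.002]],[1,[-0.001,-0.035,0],[0,0,-0.002]],[1,[-0.001,-0.04,0],[0,0,-0.002]],[1,[-0.001,-0.04,0],[0,0,-0.002]],[1,[-0.001,-0.04,0],[0,0,-0.002]]], "force": 90}}

```text
time_s: 39.67
position: [517.9, 63.8, 226.2]
ee_rot: [0.994, 0.106, -0.006, 0.002]
force: [0.1, 0.0, -2.9]
finger_gap: 15.9
```

Emit:
{"api": "apply_moves", "payload": {"commands": [[1,[-0.001,-0.04,0],[0,0,-0.002]],[1,[-0.001,-0.04,0],[0,0,-0.002]],[1,[-0.001,-0.04,0],[0,0,0]],[1,[-0.001,-0.04,0],[0,0,0]],[1,[-0.001,-0.04,0],[0,0,0]],[1,[-0.001,-0.04,0],[0,0,0]],[1,[-0.001,-0.035,0],[0,0,0]],[1,[-0.001,-0.025,0],[0,0,0]],[1,[0,-0.015,0],[0,0,0]],[1,[0,0,0],[0,0,0]]]}}

```text
time_s: 40.92
position: [491.9, -278.4, 216.4]
ee_rot: [0.996, 0.093, -0.013, 0.0]
force: [0.1, 0.2, -2.4]
finger_gap: 16.4
```

```bash
python3 -c "
from h import *
st()"
```

```text
t 40.92 pos [ 491.9 -278.4  216.4] yaw 0.1869 z-axis [-0.026 -0.003 -1.   ] F [ 0.1  0.2 -2.4] gap 16.4
```

Emit:
{"api": "apply_moves", "payload": {"commands": [[1,[0.01,-0.008,0],[0.001,-0.013,0.01]],[1,[0.01,-0.008,0],[0.001,-0.013,0.01]],[1,[0,-0.002,0],[0,0,0]],[1,[0,0,0],[0,0,0]],[1,[0,0,0],[0,0,0]]]}}

```text
time_s: 41.55
position: [514.4, -294.4, 215.8]
ee_rot: [0.994, 0.106, 0.001, -0.0]
force: [0.3, -0.0, -2.7]
finger_gap: 15.8
```

```bash
python3 -c "
from h import *
st(); p,d=snap('side','s23'); snap('top','t23')
np.save('pics/s23.npy',d)"
```

```text
t 41.55 pos [ 514.4 -294.4  215.8] yaw 0.2128 z-axis [ 0.002  0.    -1.   ] F [ 0.3 -0.  -2.7] gap 15.8
```

View pics/s23.png

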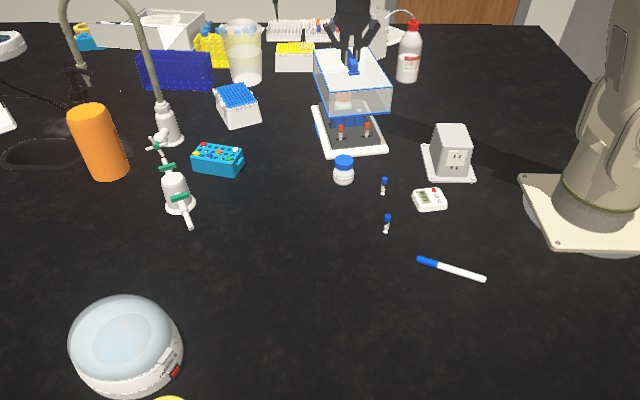

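View pics/t23.png

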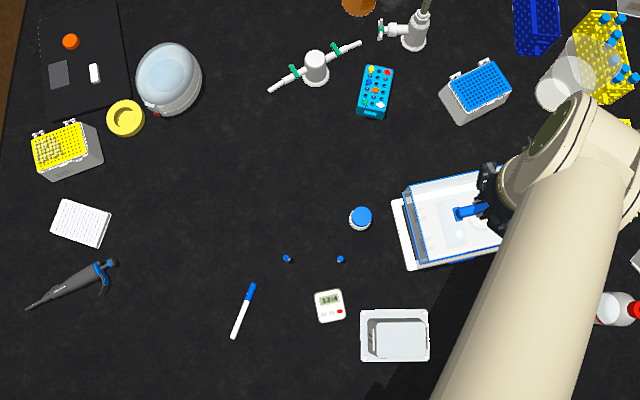

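```bash
python3 -c "
from h import *
d=np.load('pics/s23.npy');C=cloud('side',d)
m=(C[...,0]>400)&(C[...,0]<620)&(C[...,1]>-430)&(C[...,1]<-150)&(C[...,2]>177)&(C[...,2]<193)
P=C[m];print(len(P),np.median(P[:,2]))
r=cv2.minAreaRect(P[:,:2].astype(np.float32));print(r,np.round(cv2.boxPoints(r)))
A=np.c_[P[:,:2]-P[:,:2].mean(0),np.ones(len(P))];print('slope',np.linalg.lstsq(A,P[:,2],rcond=None)[0])
"
```

```text
2444 183.9714016429251
((513.5780029296875, -293.63818359375), (148.2589111328125, 236.48544311523438), 12.243959426879883) [[ 416. -194.]
 [ 466. -425.]
 [ 611. -393.]
 [ 561. -162.]]
slope [-1.23153025e-04 -5.56953124e-03  1.83837117e+02]
```

Emit:
{"api": "apply_moves", "payload": {"commands": [[1,[-0.002,-0.002,-0.01],[0,0,-0.006]],[1,[0,0,-0.02],[0,0,0]],[1,[0,0,-0.02],[0,0,0]],[1,[0,0,-0.012],[0,0,0]],[1,[0,0,0],[0,0,0]],[1,[0,0,0],[0,0,0]]]}}

```text
time_s: 42.4
position: [511.4, -296.6, 150.8]
ee_rot: [0.995, 0.102, 0.001, -0.0]
force: [-0.5, -0.4, -2.5]
finger_gap: 16.2
```

```bash
python3 -c "
from h import *
st(); p,d=snap('side','s24',(270,30,430,150),5)
C=cloud('side',d)
z=bot.get_state()['position'][2]-99.7+69
m=(C[...,0]>400)&(C[...,0]<620)&(C[...,1]>-430)&(C[...,1]<-150)&(C[...,2]>z-8)&(C[...,2]<z+8)
P=C[m];print(len(P),np.median(P[:,2]),z)
r=cv2.minAreaRect(P[:,:2].astype(np.float32));print(r)
"
```

```text
t 42.4 pos [ 511.4 -296.6  150.8] yaw 0.2053 z-axis [ 0.002  0.    -1.   ] F [-0.5 -0.4 -2.5] gap 16.2
2355 118.7546513657065 120.1279097858466
((511.00225830078125, -295.012939453125), (147.68612670898438, 234.3154296875), 11.62636661529541)
```

View pics/s24.png

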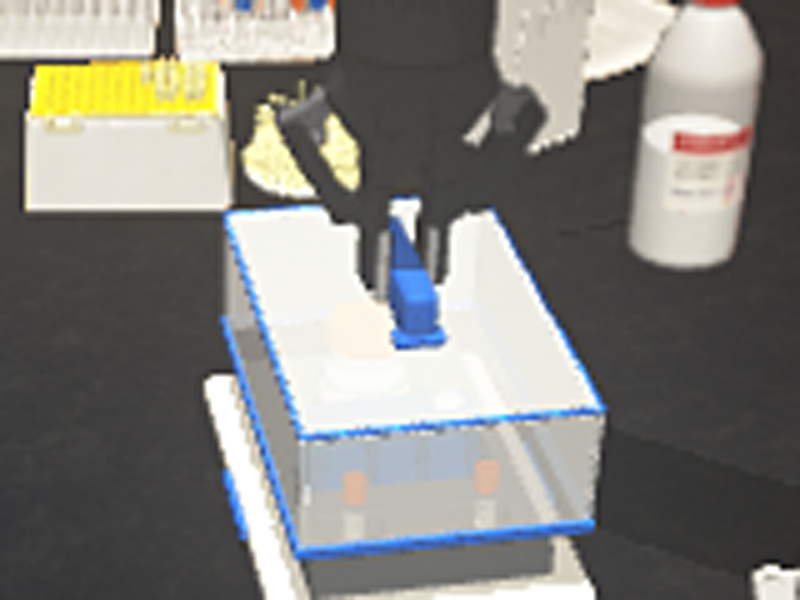

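Emit:
{"api": "apply_moves", "payload": {"commands": [[1,[0.001,0,-0.008],[0,0,0.001]],[1,[0,0,-0.01],[0,0,0]],[1,[0,0,-0.006],[0,0,0]],[1,[0,0,-0.002],[0,0,0]],[1,[0,0,0],[0,0,0]]]}}

```text
time_s: 43.08
position: [512.8, -296.7, 123.6]
ee_rot: [0.995, 0.103, 0.002, 0.0]
force: [0.8, -0.0, -2.7]
finger_gap: 16.0
```

Emit:
{"api": "apply_moves", "payload": {"commands": [[1,[0,0,-0.002],[0,0,0]],[1,[0,0,0],[0,0,0]]]}}

```text
time_s: 43.32
position: [513.0, -296.8, 121.8]
ee_rot: [0.995, 0.103, 0.002, 0.0]
force: [0.6, 0.2, -2.6]
finger_gap: 16.3
```

Emit:
{"api": "apply_moves", "payload": {"commands": [[1,[0,0,-0.001],[0,0.004,0]],[1,[0,0,-0.001],[0,0,0]],[1,[0,0,0],[0,0,0]]]}}

```text
time_s: 43.7
position: [513.2, -296.8, 119.9]
ee_rot: [0.995, 0.103, -0.0, 0.0]
force: [0.1, 0.0, -2.6]
finger_gap: 16.1
```

Emit:
{"api": "apply_moves", "payload": {"commands": [[1,[0,0,-0.001],[0,0,0]],[1,[0,0,0],[0,0,0]]]}}

```text
time_s: 43.95
position: [513.1, -296.8, 118.9]
ee_rot: [0.995, 0.103, 0.0, 0.0]
force: [1.0, -0.0, -2.6]
finger_gap: 16.1
```

Emit:
{"api": "apply_moves", "payload": {"commands": [[1,[0,0,-0.001],[0,0,0]],[1,[0,0,0],[0,0,0]]]}}

```text
time_s: 44.2
position: [513.2, -296.8, 117.9]
ee_rot: [0.995, 0.103, 0.0, 0.0]
force: [0.3, -0.9, -3.3]
finger_gap: 16.2
```

```bash
python3 -c "
from h import *
st(); snap('side','s25',(270,30,430,150),5)"
```

```text
t 44.2 pos [ 513.2 -296.8  117.9] yaw 0.2067 z-axis [ 0. -0. -1.] F [ 0.3 -0.9 -3.3] gap 16.2
```

View pics/s25.png

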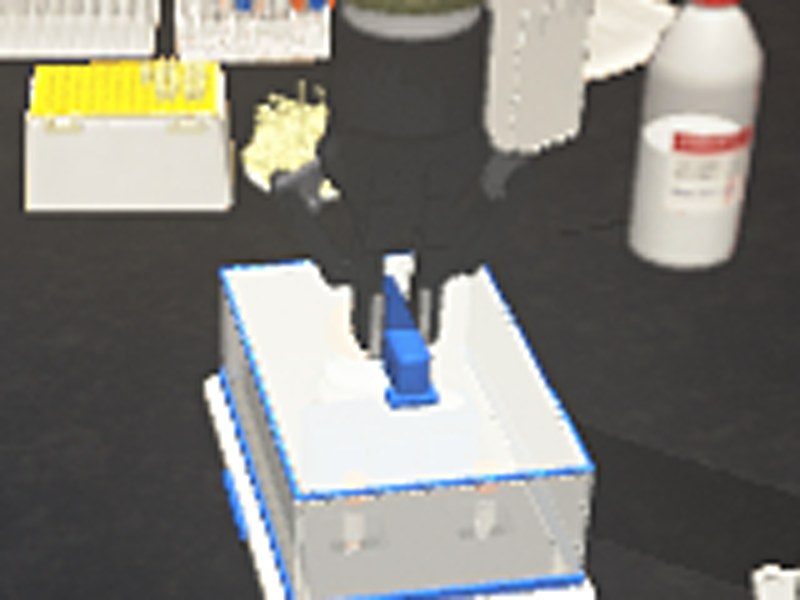

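Still carrying its weight (about −2.7 N); continue in 1 mm steps.

Emit:
{"api": "apply_moves", "payload": {"commands": [[1,[0,0,-0.001],[0,0,0]],[1,[0,0,0],[0,0,0]]]}}

```text
time_s: 44.5
position: [513.3, -297.0, 118.0]
ee_rot: [0.995, 0.103, 0.0, -0.0]
force: [-0.3, 0.2, -3.1]
finger_gap: 16.1
```

Emit:
{"api": "apply_moves", "payload": {"commands": [[1,[0,0,-0.001],[0,0,0]],[1,[0,0,0],[0,0,0]]]}}

```text
time_s: 44.75
position: [513.4, -297.0, 117.9]
ee_rot: [0.995, 0.103, 0.001, -0.0]
force: [-0.4, 0.0, -2.4]
finger_gap: 16.0
```

Emit:
{"api": "apply_moves", "payload": {"commands": [[1,[0,0,-0.003],[0,0,0]],[1,[0,0,0],[0,0,0]]]}}

```text
time_s: 45.0
position: [513.7, -297.2, 118.3]
ee_rot: [0.995, 0.103, 0.002, -0.001]
force: [-0.5, -0.0, -3.1]
finger_gap: 16.3
```

```bash
python3 -c "
from h import *
s=st(); print(s['joint_torque'],s['ft_torque'])
p,d=snap('side','s26',(300,100,420,190),6)
C=cloud('side',d)
m=(C[...,0]>400)&(C[...,0]<620)&(C[...,1]>-430)&(C[...,1]<-150)&(C[...,2]>80)&(C[...,2]<94)
P=C[m];print(len(P),np.median(P[:,2]));r=cv2.minAreaRect(P[:,:2].astype(np.float32));print(r)
A=np.c_[P[:,:2]-P[:,:2].mean(0),np.ones(len(P))];print('slope',np.linalg.lstsq(A,P[:,2],rcond=None)[0])
"
```

```text
t 45.0 pos [ 513.7 -297.2  118.3] yaw 0.2063 z-axis [ 0.003  0.002 -1.   ] F [-0.5 -0.  -3.1] gap 16.3
[ 4.17014142e-02 -5.73768568e+01  1.03768891e+01 -3.56063068e+01
  3.31268224e-03  2.66594617e-01  1.59903138e-02] [-1.67196293e-02 -6.29773822e-05  9.70436130e-04]
2302 86.21014424080539
((513.2487182617188, -296.33740234375), (148.2001190185547, 237.60284423828125), 11.74074935913086)
slope [ 1.14802762e-03 -2.60902996e-03  8.61302436e+01]
```

View pics/s26.png

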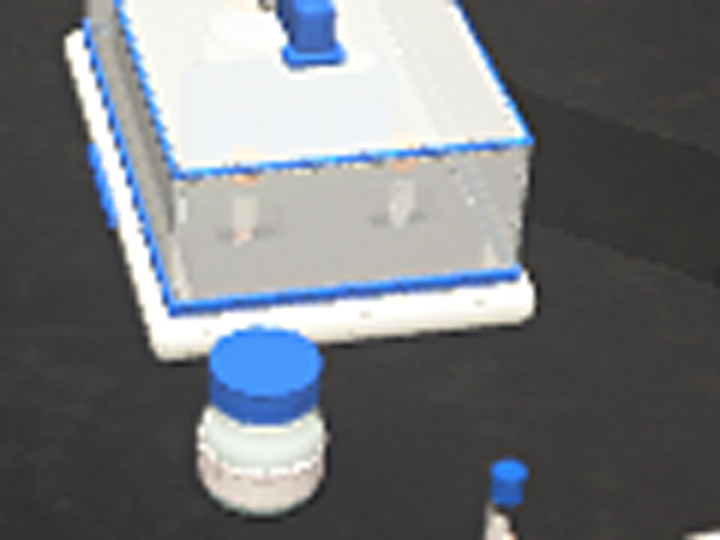

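Emit:
{"api": "apply_moves", "payload": {"commands": [[0.5,[0,0,0],[0,0,0]],[0.4,[0,0,0],[0,0,0]],[0.2,[0,0,0],[0,0,0]],[0.2,[0,0,0],[0,0,0]],[0.2,[0,0,0.01],[0,0,0]],[0.2,[0,0,0.02],[0,0,0]],[0.2,[0,0,0.03],[0,0,0]],[0.2,[0,0,0.03],[0,0,0]],[0.2,[0,0,0.03],[0,0,0]],[0.2,[0,0,0],[0,0,0]]], "force": 40}}

```text
time_s: 46.3
position: [513.7, -297.9, 244.8]
ee_rot: [0.995, 0.103, 0.002, 0.0]
force: [0.1, 0.9, -1.2]
finger_gap: 34.0
```

```bash
python3 -c "
from h import *
st(); snap('side','s27a')"
```

```text
t 46.3 pos [ 513.7 -297.9  244.8] yaw 0.2056 z-axis [ 0.005  0.    -1.   ] F [ 0.1  0.9 -1.2] gap 34.0
```

Emit:
{"api": "apply_moves", "payload": {"commands": [[0.2,[0,0.03,0.01],[0,0,0]],[0.2,[0,0.05,0],[0,0,0]],[0.2,[0,0.055,0],[0,0,0]],[0.2,[0,0.055,0],[0,0,0]],[0.2,[0,0.055,0],[0,0,0]],[0.2,[0,0.055,0],[0,0,0]],[0.2,[0,0.055,0],[0,0,0]],[0.2,[0,0.055,0],[0,0,0]],[0.2,[0,0.05,0],[0,0,0]],[0.2,[0,0.02,0],[0,0,0]]]}}

```text
time_s: 47.6
position: [505.2, 195.6, 246.5]
ee_rot: [0.995, 0.101, -0.004, 0.001]
force: [-0.1, -0.8, 0.8]
finger_gap: 34.1
```

Run:
```python
from h import *
st()
for n in('side','top'):
    p,d=snap(n,n+'28'); snap_roi={'side':(290,60,450,240),'top':(330,150,530,290)}[n]
    x0,y0,x1,y1=snap_roi; cv2.imwrite(f'pics/{n}28c.png',cv2.resize(p[y0:y1,x0:x1],None,fx=3.3,fy=3.3,interpolation=cv2.INTER_CUBIC))
    C=cloud(n,d)
    for nm,b,z0,z1 in(("hoodtop",(390,630,-440,-150),80,94),("slabledge",(390,640,-460,-130),12,24),("jarB",(490,560,-120,-55),55,65),("vb1",(420,455,60,95),40,52),("vb2",(420,455,-60,-20),40,52)):
        m=(C[...,0]>b[0])&(C[...,0]<b[1])&(C[...,1]>b[2])&(C[...,1]<b[3])&(C[...,2]>z0)&(C[...,2]<z1)
        P=C[m]
        if len(P)<4: print(n,nm,len(P));continue
        r=cv2.minAreaRect(P[:,:2].astype(np.float32));A=np.c_[P[:,:2]-P[:,:2].mean(0),np.ones(len(P))]
        print(n,nm,len(P),np.round(np.median(P[:,2]),1),np.round(r[0],1),np.round(r[1],1),round(r[2],1),'slope',np.linalg.lstsq(A,P[:,2],rcond=None)[0].round(4))
```

```text
t 47.6 pos [505.2 195.6 246.5] yaw 0.2018 z-axis [-0.008 -0.002 -1.   ] F [-0.1 -0.8  0.8] gap 34.1
side hoodtop 816 85.7 [ 572.5 -288.5] [ 66.1 240.2] 0.5 slope [-6.20000e-03 -1.80000e-03  8.56456e+01]
side slabledge 183 16.6 [ 552.1 -255. ] [123.6 287.8] 46.1 slope [1.0900e-02 7.5000e-03 1.7321e+01]
side jarB 30 58.6 [536.1 -96.5] [22. 12.] 80.7 slope [-0.0954  0.0727 58.4935]
side vb1 33 45.5 [438.4  74.5] [13.6 11.3] 84.4 slope [-0.06   -0.106  45.0566]
side vb2 16 44.3 [432.4 -40.4] [12.5  5.9] 54.4 slope [ 0.1449 -0.1634 44.2994]
top hoodtop 7110 87.0 [ 513.7 -297.2] [148.2 233.6] 12.3 slope [ 2.2000e-03 -9.0000e-04  8.6966e+01]
top slabledge 709 16.8 [ 454.3 -272.5] [289.9 140.2] 68.3 slope [2.70000e-03 1.10000e-03 1.70471e+01]
top jarB 314 59.9 [523.6 -87.4] [41.6 41.3] 79.8 slope [1.40000e-02 5.00000e-03 5.98431e+01]
top vb1 29 46.8 [436.4  73.8] [10.9 10.6] 89.5 slope [ 1.75200e-01 -2.10000e-02  4.65332e+01]
top vb2 27 46.2 [433.9 -42.5] [10.5 10.7] 44.5 slope [-2.49000e-02  2.74000e-02  4.61073e+01]
```

View pics/side28c.png

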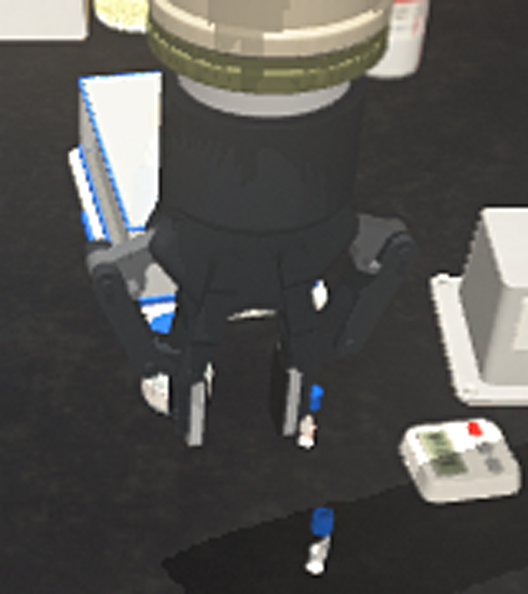

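View pics/top28c.png

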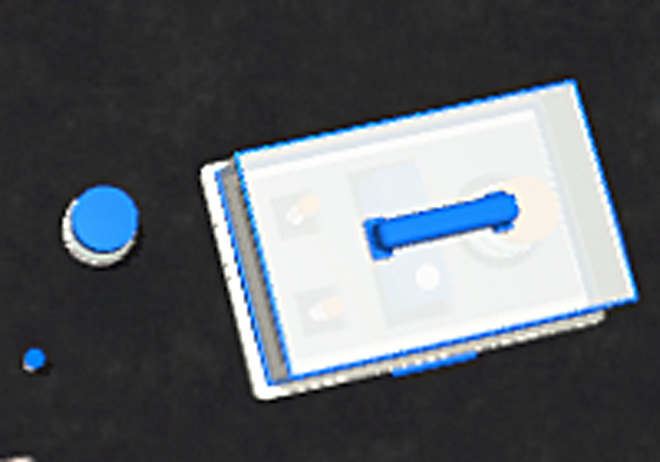

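```bash
python3 -c "
from h import *
print(bot.finish_job()); st()"
```

```text
the job is handed in; nothing more can be done
None
the job is handed in; nothing more can be done
```

The carrier is packed and the job is handed in at about 48 s of the 115 s allowed. The cold brick went into the bay first. The orange-capped jar, the two orange-capped vials and the hood followed. Each was lowered to its seat before the jaws opened.

**Last checks, top camera:**
- **Hood:** its top is at 87.0 mm, which is the expected 69 + 18. It is level to within 0.2 %, about 1 mm off the base centre, and within about 0.3° of the base's angle.
- **Contents:** the brick and vials were upright in their places just before the hood went on. Through the clear hood, all four items are still in their places.
- **Blue-capped things:** the blue-capped jar and both blue-capped vials are within about 1 mm of where they started.
- **Robot:** the arm is clear, touching nothing.

**Checks that disagreed or could not be made:**
- **Wrist force:** it did not clearly show contact when I set down the jar, the second vial or the hood. For the jar and hood I relied on the downward motion stopping at the expected height. For the vials I relied on reaching the computed floor height.
- **Side camera:** it reads heights about 1 mm lower than the top camera. In the last picture the arm hid part of the hood and the blue-capped jar, so the final figures are from the top camera only.

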